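# Refill the button carousel

### The job

Refill the button carousel: first turn its cap until the opening lies squarely over the red quarter and tip the tray so that all its red buttons slide in, then turn the opening over the blue quarter and put every blue tube in. Finish with the carousel shut, the opening squarely over the grey blank quarter, and with the empty tray standing upright in the middle of its cork mat. Leave the yellow tube, the jar and the tin where they are.

Things in the scene. Friction and masses are not known exactly. Their poses are not given: they have to be found in the camera images.
- drum: button carousel fixed to the bench: round drum 268 mm in diameter, wall 14 mm thick and coloured by quarters, rim 112 mm above the table; origin at the centre of its underside, on the cap's axis. Partitions lie along its own x and y axes: grey quarter at x>0, y>0 (a solid blank block), red x<0, y>0, blue x<0, y<0, yellow x>0, y<0 (bays, floor 6 mm above the table, inner radius 120 mm).
- cap (a joint): angle of the round white cap (5 mm thick, upper face 111 mm above the table) about the drum's vertical axis, rad, growing anticlockwise from above. It turns endlessly either way against light friction (0.08 N m) and stays where left. At 0 its opening is centred over the grey quarter, +pi/2 red, +-pi blue, -pi/2 yellow (modulo 2 pi).
- cap_grip (a point): point well up on the black grip bar in the middle of the cap, on the axis, 136 mm above the table. Bar: 58 mm long along this frame's x, 14 mm thick along y, top 152 mm above the table and 38 mm above the black disc (64 mm in diameter) it stands on. x points from the axis to the middle of the opening and turns with the cap; an orange stripe marks that end.
- window (a point): centre of the cap's only opening, level with the cap's upper face, 78 mm from the axis; x points outward from the axis. The opening is a sector 74 degrees wide from the black disc (32 mm from the axis) to the cap's edge (118 mm), edged by two orange lines: about 85 mm along x, 94 mm across at this point.
- red_mid (a point): fixed point on the drum under which the red quarter's middle lies: 78 mm from the drum's axis, 111 mm above the table, level with the top of the cap. The buttons go into this quarter.
- blue_mid (a point): fixed point on the drum under which the blue quarter's middle lies: 78 mm from the drum's axis, 111 mm above the table, level with the top of the cap. The tubes go into this quarter.
- grey_mid (a point): fixed point on the drum under which the grey quarter's middle lies: 78 mm from the drum's axis, 111 mm above the table, level with the top of the cap. With the opening here the carousel is shut.
- mat: cork mat 200 x 150 mm (x, y), 4 mm thick, fixed on the table; origin at the centre of its underside.
- tray_grip (a point): centre of the green handle of the loose aluminium tray (160 g), 66 mm above the tray's underside. The handle is an upright plate across the tray's middle: 10 mm thick along x, 78 mm long along y, 28 mm high, a post at each end; a flange 20 mm wide (x), 4 mm thick tops it, 18 mm above this point. Free space below the plate down to the buttons. z is up when the tray stands.
- tray_lip (a point): middle of the edge of the tray's open pouring end, on the floor's upper face: 75 mm from the handle centre along the tray's -x, 62 mm below it. The tray is 150 mm long (x), 78 mm wide (y, 70 mm inside), floor 4 mm thick, walls 30 mm high at both sides and the +x end; the -x end has no wall. Buttons start to slide on it at about 15 to 22 degrees of tilt.
- button1_mid (a point): a chunky red resin coat button, a disc 32 mm in diameter and 12 mm thick with four sewing holes; the point is its centre, its z the disc's axis. Starts lying in the tray. May be absent (None).
- button2_mid (a point): a chunky red resin coat button, a disc 32 mm in diameter and 12 mm thick with four sewing holes; the point is its centre, its z the disc's axis. Starts lying in the tray. May be absent (None).
- button3_mid (a point): a chunky red resin coat button, a disc 32 mm in diameter and 12 mm thick with four sewing holes; the point is its centre, its z the disc's axis. Starts lying in the tray. May be absent (None).
- button4_mid (a point): a chunky red resin coat button, a disc 32 mm in diameter and 12 mm thick with four sewing holes; the point is its centre, its z the disc's axis. Starts lying in the tray. May be absent (None).
- button5_mid (a point): a chunky red resin coat button, a disc 32 mm in diameter and 12 mm thick with four sewing holes; the point is its centre, its z the disc's axis. Starts lying in the tray. May be absent (None).
- tube1_mid (a point): a clear button tube full of blue buttons with square blue end caps, lying on the table: 66 mm long along its x axis, round body 26 mm in diameter and 50 mm long, caps 28 mm square (so it does not roll); the point is its centre, 14 mm above the table when it lies. About 40 g. May be absent (None).
- tube2_mid (a point): a clear button tube full of blue buttons with square blue end caps, lying on the table: 66 mm long along its x axis, round body 26 mm in diameter and 50 mm long, caps 28 mm square (so it does not roll); the point is its centre, 14 mm above the table when it lies. About 40 g. May be absent (None).
- tube3_mid (a point): a clear button tube full of blue buttons with square blue end caps, lying on the table: 66 mm long along its x axis, round body 26 mm in diameter and 50 mm long, caps 28 mm square (so it does not roll); the point is its centre, 14 mm above the table when it lies. About 40 g. May be absent (None).
- spare: a like tube with yellow buttons and yellow caps (66 x 28 x 28 mm, lying along its x), which stays on the table; origin at the centre of its underside.
- jar: low closed amber glass jar, 80 mm in diameter, 55 mm high, not part of the job; origin at the centre of its underside.
- tin: flat green tin, 84 mm in diameter, 35 mm high, not part of the job; origin at the centre of its underside.
Mind the look-alikes: they are no part of the job. Leave any purple look-alike of the part that bears button5_mid alone.

How it is judged:
On the way, in this order (a step that is already met when the one before it is completed fails the run):
1. the cap's opening is over the red quarter (horizontal distance between window and red_mid below 0.017 m), for 0.2 s.
2. the tray is held tilted above the opening while it is over red (horizontal distance between window and red_mid below 0.017 m and angle between tray_grip's own z axis and vertical above 0.35 rad and horizontal distance between tray_lip and window below 0.09 m and height (world z) of tray_lip above 0.105 m), for 0.1 s.
3. all red buttons are in the red quarter (x of each of button1_mid, button2_mid, button3_mid, button4_mid, button5_mid in the frame of drum below -0.003 m and y of each of button1_mid, button2_mid, button3_mid, button4_mid, button5_mid in the frame of drum above 0.003 m and z of button1_mid in the frame of drum between 0 and 0.1 m and horizontal distance between each of button1_mid, button2_mid, button3_mid, button4_mid, button5_mid and drum below 0.124 m and z of button2_mid in the frame of drum between 0 and 0.1 m and z of button3_mid in the frame of drum between 0 and 0.1 m and z of button4_mid in the frame of drum between 0 and 0.1 m and z of button5_mid in the frame of drum between 0 and 0.1 m), for 0.2 s.
4. the cap's opening is over the blue quarter (horizontal distance between window and blue_mid below 0.017 m), for 0.2 s.
5. all blue tubes are in the blue quarter (x of each of tube1_mid, tube2_mid, tube3_mid in the frame of drum below -0.003 m and y of each of tube1_mid, tube2_mid, tube3_mid in the frame of drum below -0.003 m and z of tube1_mid in the frame of drum between 0 and 0.1 m and horizontal distance between each of tube1_mid, tube2_mid, tube3_mid and drum below 0.124 m and z of tube2_mid in the frame of drum between 0 and 0.1 m and z of tube3_mid in the frame of drum between 0 and 0.1 m), for 0.2 s.
6. the cap's opening is over the grey quarter (horizontal distance between window and grey_mid below 0.017 m), for 0.2 s.
At the end, for the whole second after the job is handed in: The opening is over the grey quarter (within 17 mm at its middle, about 12 degrees) and the cap still; all red buttons lie in the red quarter and all blue tubes in the blue quarter, below the cap; the tray stands upright (within 0.1 rad) with its middle within 60 mm of the mat's middle (all of step 3 and all of step 5 and horizontal distance between window and grey_mid below 0.017 m and horizontal distance between tray_grip and mat below 0.06 m and angle between tray_grip's own z axis and vertical below 0.1 rad and height (world z) of tray_grip between 0.06 and 0.08 m and velocity of joint cap between -0.05 and 0.05 rad/s); the robot touches nothing.
It fails at once if the yellow tube is moved more than 40 mm (distance of spare from where it was at the start of the episode above 0.04 m).
It fails at once if the jar is moved more than 40 mm (distance of jar from where it was at the start of the episode above 0.04 m).
It fails at once if the tin is moved more than 40 mm (distance of tin from where it was at the start of the episode above 0.04 m).
Of button1, button2, button3, button4, button5 only 3 to 5 are there at a start; the rules pass over those that are not, and their reading is None.
Of tube1, tube2, tube3 only 2 to 3 are there at a start; the rules pass over those that are not, and their reading is None.
At some moment in a run one of tube1, tube2, tube3 may be knocked a few centimetres aside while the robot is not near it.
Once in a run the grip may slacken for a moment while it holds something.
It also fails if it takes over 210 s, if anything falls off the work surface, if the arm or the gripper's body presses on something with over 40 N, if the wrist force passes 120 N, or if a joint passes its speed limit or range.

### The arm

A 6-joint arm with a two-finger parallel gripper is mounted at the origin on the work surface. World frame = base frame: x ahead of the robot, y to its left, z up, the work surface at z = 0. Lengths are in m, angles in rad, forces in N, time in s.
With the tool pointing down it reaches from about 0.25 to 0.725 m from the base axis. Payload 4 kg.
Tool frame: the origin (TCP) lies on the centre line of the jaws, within the pads' length; the fingertips stand 14 mm ahead of it and the grasp point (between the pads) lies 5 mm behind it; z points along the fingers, x is the direction in which the jaws open and shut, and the axes are right-handed (so a half turn about z gives the same grasp; the last joint's range is limited). The gripper opens to 85 mm and grips with 20 to 120 N. Pads are 22 mm wide; open, the fingers measure 114 mm over their backs; the gripper's body (76 mm by 85 mm) begins 54 mm behind the grasp point. The pads swing forward as they close: fully open they stand 13 mm farther back than shut.
Start: joints at [1.158, 0.241, 0.005, 1.335, 0, 1.571], TCP at [0.201, 0.458, 0.245] pointing down, gripper open.
Joint ranges: [-2.72, 2.72], [-1.05, 1.87], [-1.09, 1.28], [-1.99, 2.15], [-1.42, 1.44], [-3.14, 3.14]. Speed limits (rad/s): [2.79, 2.79, 3.14, 3.14, 3.14, 3.14].

### API

Orientations are given as a unit quaternion [x, y, z, w].
In Python, from workcell import bot gives the robot as it stands.
- The arm moves only by the tool play_rows, never from a script. Its argument "motion" is a list of rows, each an object with "fingers": the closure, from -1 (fully open) to 1 (shut), so that 0 is half open; "translation": the shift along the tool's x, y, z in cm, a list of three; "roll": the turn about the tool's z in degrees. A call has 1 to 20 rows; each row is the pose to reach, as a shift and turn from the pose commanded when the call began, along the tool's axes at that moment; what a row does not reach only later rows make up. A row lasts 1/12 s, in which the tool goes at most 41.7 mm and 7.16 degrees, less where a joint would pass 70% of its speed; a pose out of reach is approached as far as the arm can. A call with a gripper value outside its range is refused whole. The fingers move at their own pace and stop on an object; the grip force is fixed at half the most. Time passes only in rows, so rows that repeat a pose let the fingers close. It gives the time, the measured TCP pose, the force and the opening at its end, in the units of the state.
- bot.get_obs(): the state, without advancing time (a new reading comes with each control period).
- bot.camera(name): name is "side" or "top" or "wrist"; returns a dict with "pixels" (480x640x3 uint8, red, green, blue), "intrinsics" (3x3 intrinsics, pixels), "k1" (the pictures are not rectified: a ray, as slopes to the right and down, at radius r is drawn at 1 + k1 r^2 times it, then the intrinsics apply), "world_to_cam" (4x4, takes a point from world to camera coordinates). Camera axes: x right, y down, z forward; pixel columns grow to the right and rows downward; lengths in m; the calibration is good to about 2 mm. A picture is of the moment at which its call begins. There is no depth.
- bot.job_done(): hands the job in, once; it reports no verdict.
The state is a dict: "clock": time; "joint_pos": joint angles; "joint_vel": joint speeds; "tau": joint torques, N m; "eef_pos": TCP position; "tool_rot": TCP orientation; "ft_force": force on the tool from outside, world axes, zero at the start; "ft_torque": the same for the moment, N m; "grip_width": finger opening in m.
Only numpy, scipy, OpenCV 4.12 (cv2) and the standard library are available. Lean on these libraries where they do the work, as an engineer would, in place of code of your own. Each camera call takes 0.05 s, during which the arm holds its last target. There are 200 camera calls.

## Working session

There is one attempt and no reset: what is moved stays moved. The work goes in short steps, Python scripts to look and compute and a tool call to move; the robot and the scene stay as the last step left them, time stands still between calls to the robot, and variables do not carry over. Pictures are saved under pics/ and viewed, about 12 in all and at most 16, crops included, and the job is handed in when it is done.

Besides the shell and the picture viewer there is one more tool, called after "Emit:" by a JSON object that holds its "fn" and its "kwargs". play_rows: Moves the arm, as the interface text tells. Its arguments: {"type":"object","properties":{"motion":{"type":"array","items":{"type":"object","properties":{"fingers":{"type":"number"},"translation":{"type":"array","items":{"type":"number"}},"roll":{"type":"number"}}}}},"required":["motion"]}

```bash
ls; mkdir -p pics
cat > h.py <<'E'
import numpy as np, cv2
from workcell import bot
from scipy.spatial.transform import Rotation as R
def snap(cam,name=None):
    c=bot.camera(cam); im=c['pixels'][:,:,::-1].copy()
    if name: cv2.imwrite(f'pics/{name}.png',im)
    return im,c
def ray(c,uv):
    K=np.array(c['intrinsics']);k=c['k1']
    d=cv2.undistortPoints(np.float64([[uv]]),K,np.float64([k,0,0,0]))[0,0]
    T=np.array(c['world_to_cam']);Rm=T[:3,:3]
    o=-Rm.T@T[:3,3]; return o,Rm.T@np.r_[d,1]
def onz(c,uv,z):
    o,d=ray(c,uv); return o+d*(z-o[2])/d[2]
def proj(c,p):
    T=np.array(c['world_to_cam'])
    return cv2.projectPoints(np.float64(np.atleast_2d(p)),cv2.Rodrigues(T[:3,:3])[0],T[:3,3],np.array(c['intrinsics']),np.float64([c['k1'],0,0,0]))[0][:,0]
E
python3 - <<'E'
from h import *
for n in('top','side'):
    im,c=snap(n,n+'0'); print(n,c['intrinsics'],c['k1'],np.round(c['world_to_cam'],3).tolist())
print(bot.get_obs())
E
```

```text
pics
top [[596.19926781   0.         314.40172454]
 [  0.         596.19926781 247.17881595]
 [  0.           0.           1.        ]] -0.038201631855360026 [[-0.015, -1.0, -0.026, 0.025], [-0.997, 0.017, -0.072, 0.573], [0.072, 0.025, -0.997, 1.161], [0.0, 0.0, 0.0, 1.0]]
side [[615.079421     0.         323.86973142]
 [  0.         615.079421   244.49819104]
 [  0.           0.           1.        ]] -0.15036360009040314 [[0.828, -0.56, -0.016, -0.46], [-0.351, -0.496, -0.794, 0.276], [0.437, 0.663, -0.608, 0.94], [0.0, 0.0, 0.0, 1.0]]
{'clock': 0.1, 'joint_pos': array([ 1.15805753e+00,  2.41344042e-01,  3.86749775e-03,  1.33518050e+00,
       -1.81215744e-05,  1.57081045e+00]), 'joint_vel': array([-0.00096622, -0.00346214,  0.00361763,  0.00015789, -0.00062733,
        0.00024786]), 'tau': array([-1.67131613e-03, -3.73138690e+01,  2.53009433e+01,  1.08083218e-02,
       -1.71646629e-04,  3.15882787e-07]), 'eef_pos': array([0.20035296, 0.45752737, 0.244502  ]), 'tool_rot': array([ 8.36998013e-01,  5.47205135e-01, -7.73743344e-04,  5.16692083e-04]), 'ft_force': array([-0.33382473, -0.86159899,  0.21646691]), 'ft_torque': array([-0.00777297,  0.01152092,  0.03320478]), 'grip_width': 0.08538475953736005}
```

View pics/top0.png

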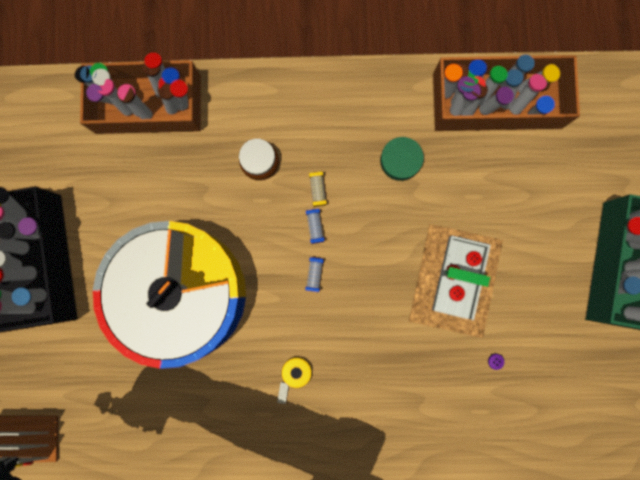

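View pics/side0.png

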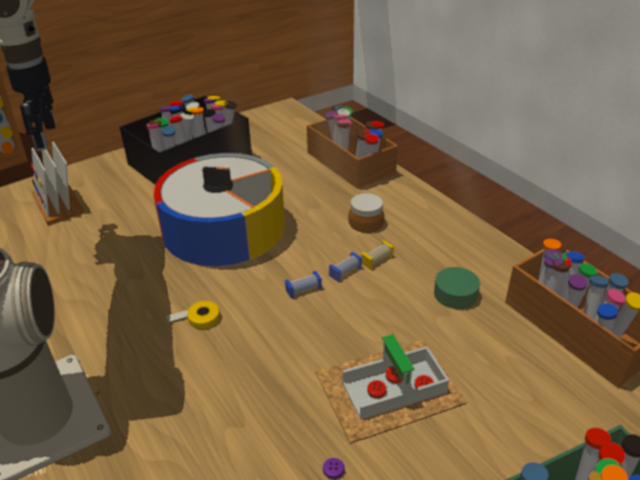

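The top view shows the drum at about (165,293), with its opening near yellow. The tray is on the mat at (465,277), two blue tubes are at (315,225) and (314,273), and the yellow tube is at (317,188). A purple button lies outside the tray at (496,361). The side view shows at least three red buttons in the tray. Next I measure these.

Run:
```python
from h import *
im,c=snap('top'); s,cs=snap('side')
a=cv2.resize(im[215:345,400:510],None,fx=3.5,fy=3.5,interpolation=3)
b=cv2.resize(s[325:445,310:470],None,fx=2.5,fy=2.5,interpolation=3)
o=np.zeros((460,800,3),np.uint8); o[:a.shape[0],:a.shape[1]]=a[:460]; o[:b.shape[0],390:390+b.shape[1]]=b
cv2.imwrite('pics/crop1.png',o)
hsv=cv2.cvtColor(im,cv2.COLOR_BGR2HSV)
def blobs(lo,hi,mn=15,roi=None):
    m=cv2.inRange(hsv,np.array(lo),np.array(hi))
    n,l,st,ce=cv2.connectedComponentsWithStats(m)
    return [(st[i,4],np.round(ce[i],1).tolist(),st[i,:4].tolist()) for i in range(1,n) if st[i,4]>=mn]
for nm,lo,hi in(('red',(0,150,90),(6,255,255)),('blue',(105,130,60),(125,255,255)),('yel',(22,170,110),(32,255,255)),('green',(50,120,60),(85,255,255)),('orange',(8,170,150),(16,255,255))):
    print(nm,[b for b in blobs(lo,hi) if 90<b[1][1]<400 and 60<b[1][0]<590])
```

```text
red [(np.int32(170), [473.7, 258.3], [467, 252, 15, 14]), (np.int32(166), [456.5, 292.9], [450, 286, 14, 15]), (np.int32(840), [118.3, 335.9], [93, 291, 66, 78])]
blue [(np.int32(231), [544.7, 104.3], [536, 96, 18, 17]), (np.int32(37), [312.9, 211.2], [307, 210, 13, 4]), (np.int32(45), [317.1, 239.8], [311, 237, 13, 6]), (np.int32(44), [316.5, 259.6], [310, 258, 13, 5]), (np.int32(35), [312.4, 288.7], [306, 287, 13, 4]), (np.int32(942), [208.9, 338.4], [161, 299, 79, 69])]
yel [(np.int32(59), [315.5, 173.6], [309, 171, 14, 6]), (np.int32(65), [319.5, 202.7], [313, 200, 14, 6]), (np.int32(2447), [205.7, 258.6], [170, 221, 69, 76]), (np.int32(644), [296.1, 372.1], [281, 357, 31, 31])]
green [(np.int32(1267), [401.6, 158.1], [382, 138, 41, 41]), (np.int32(427), [468.0, 276.2], [447, 267, 43, 19])]
orange [(np.int32(194), [552.9, 98.8], [538, 81, 25, 35]), (np.int32(52), [80.8, 105.9], [80, 84, 3, 39]), (np.int32(634), [145.9, 115.4], [105, 100, 86, 22]), (np.int32(103), [167.6, 251.5], [165, 230, 6, 45]), (np.int32(43), [163.3, 287.5], [159, 282, 10, 12]), (np.int32(85), [203.6, 286.3], [182, 282, 46, 10])]
```

View pics/crop1.png

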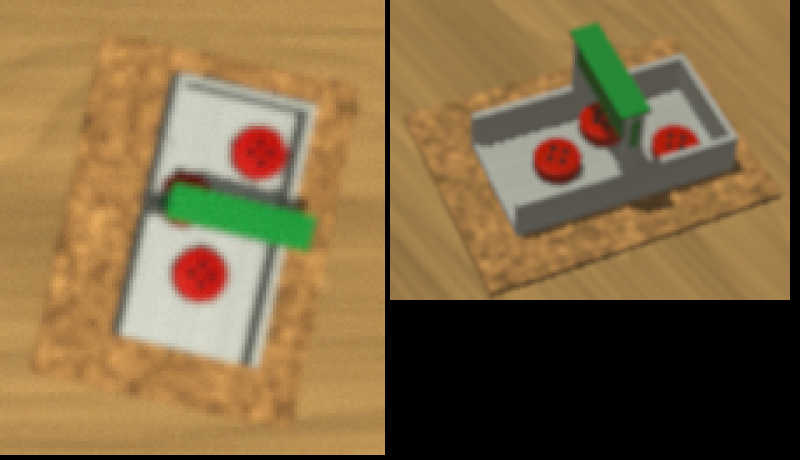

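The crop shows three red buttons in the tray: two in plain view and one under the handle. The open end is at the bottom of the top image, toward the robot. The purple button outside is the look-alike and stays where it is.

```bash
cat > meas.py <<'E'
from h import *
from scipy.optimize import least_squares
def hsvof(im): return cv2.cvtColor(im,cv2.COLOR_BGR2HSV)
def drum(im,c):
    """rim outer edge points -> centre; rim colours -> yaw"""
    h=hsvof(im)
    col=cv2.inRange(h,np.array((0,130,60)),np.array((6,255,255)))|cv2.inRange(h,np.array((105,130,60)),np.array((125,255,255)))|cv2.inRange(h,np.array((22,170,110)),np.array((32,255,255)))
    white=cv2.inRange(h,np.array((0,0,150)),np.array((180,70,255)))
    n,l,st,ce=cv2.connectedComponentsWithStats(white)
    i=1+np.argmax([st[k,4] if 80<ce[k][0]<260 and 200<ce[k][1]<380 else 0 for k in range(1,n)])
    m=(l==i).astype(np.uint8)
    hull=cv2.convexHull(max(cv2.findContours(m,0,1)[0],key=cv2.contourArea))[:,0]
    P=np.array([onz(c,p,0.111)[:2] for p in hull.astype(float)])
    f=least_squares(lambda q:np.hypot(*(P-q[:2]).T)-q[2],[*P.mean(0),.12],loss='soft_l1',f_scale=.002)
    return f.x
def rimyaw(im,c,ctr):
    h=hsvof(im);out=[]
    for a in np.arange(-180,180,.5):
        p=[ctr[0]+.127*np.cos(np.radians(a)),ctr[1]+.127*np.sin(np.radians(a)),.112]
        u,v=proj(c,p)[0]; q=h[int(round(v)),int(round(u))]
        k='grey' if q[1]<90 else 'red' if q[0]<8 or q[0]>172 else 'yel' if q[0]<40 else 'blue'
        if not out or out[-1][1]!=k: out.append((a,k))
    return out
def capyaw(im,c,ctr):
    """orange points on cap near axis: stripe on bar at z=.152; and two edge lines z=.111"""
    h=hsvof(im);m=cv2.inRange(h,np.array((6,150,120)),np.array((17,255,255)))
    vs,us=np.nonzero(m);st=[];ed=[]
    for u,v in zip(us,vs):
        p=onz(c,(u,v),.111)[:2]-ctr; q=onz(c,(u,v),.152)[:2]-ctr
        if np.hypot(*q)<.035: st.append(q)
        elif .04<np.hypot(*p)<.117: ed.append(np.degrees(np.arctan2(p[1],p[0])))
    s=np.mean(st,0) if st else np.array([np.nan]*2)
    return s,np.degrees(np.arctan2(s[1],s[0])),np.array(ed)
E
python3 - <<'E'
from meas import *
im,c=snap('top'); d=drum(im,c); print('drum',d); print(rimyaw(im,c,d[:2]))
s,a,ed=capyaw(im,c,d[:2]); print('stripe',s,a); print(np.histogram(ed,36,(-180,180)))
for nm,uv,z in(('tray_handle',(468,276.2),.088),('b1',(473.7,258.3),.016),('b2',(456.5,292.9),.016)): print(nm,onz(c,uv,z))
h=hsvof(im); m=cv2.inRange(h,np.array((50,120,60)),np.array((85,255,255)));m[:,:430]=0;m[:,510:]=0
r=cv2.minAreaRect(cv2.findNonZero(m)); bp=cv2.boxPoints(r); W=np.array([onz(c,p,.088)[:2] for p in bp.astype(float)]);print('flange corners',W.round(4).tolist(), W.mean(0))
for n,a,b in(('tA',(312.9,211.2),(317.1,239.8)),('tB',(316.5,259.6),(312.4,288.7)),('Y',(315.5,173.6),(319.5,202.7))):
    A,B=onz(c,a,.024),onz(c,b,.024); print(n,(A+B)[:2]/2,np.linalg.norm(A-B),np.degrees(np.arctan2(*(A-B)[1::-1])))
print('jar',onz(c,(258,157),.055),'tin',onz(c,(402,158),.035))
m=cv2.inRange(h,np.array((8,90,90)),np.array((16,220,230)));m[:, :400]=0;m[:,515:]=0;m[:215]=0;m[345:]=0
print(cv2.countNonZero(m)); m=cv2.morphologyEx(m,cv2.MORPH_OPEN,np.ones((3,3)));r=cv2.minAreaRect(cv2.findNonZero(m));W=np.array([onz(c,p,.004)[:2] for p in cv2.boxPoints(r).astype(float)]);print('mat',W.mean(0),W.round(3).tolist())
E
```

```text
drum [0.48567065 0.29083993 0.1187799 ]
[(np.float64(-180.0), 'blue'), (np.float64(-94.5), 'grey'), (np.float64(-93.0), 'yel'), (np.float64(-2.0), 'grey'), (np.float64(86.0), 'red'), (np.float64(176.0), 'blue')]
stripe [ 0.01153523 -0.00949841] -39.46895093389323
(array([  0,   0,   0,   0,   0,   0,   0,   0,   0,  64,  51,   0,   0,
         0,   0,   0,   0, 118,   0,   0,   0,   0,   0,   0,   0,   0,
         0,   0,   0,   0,   0,   0,   0,   0,   0,   0]), array([-180., -170., -160., -150., -140., -130., -120., -110., -100.,
        -90.,  -80.,  -70.,  -60.,  -50.,  -40.,  -30.,  -20.,  -10.,
          0.,   10.,   20.,   30.,   40.,   50.,   60.,   70.,   80.,
         90.,  100.,  110.,  120.,  130.,  140.,  150.,  160.,  170.,
        180.]))
tray_handle [ 0.50963921 -0.26940675  0.088     ]
b1 [ 0.54624723 -0.29842389  0.016     ]
b2 [ 0.47850206 -0.26231702  0.016     ]
flange corners [[0.5001, -0.2284], [0.9167, -0.2791], [0.9079, -0.3596], [0.4918, -0.3067]] [ 0.70412057 -0.29345478]
tA [0.6160815  0.01465683] 0.057630166670977236 7.465367484927618
tB [0.51971158 0.01714794] 0.05789062120800652 -8.868232514186895
Y [0.69079346 0.00857313] 0.059148005850980054 6.879467329562172
jar [0.74915602 0.12330614 0.055     ] tin [ 0.74592663 -0.15950416  0.035     ]
3036
mat [ 0.50309002 -0.26440463] [[0.424, -0.169], [0.616, -0.215], [0.582, -0.361], [0.391, -0.313]]
```

```bash
cat > plan.py <<'E'
import sys
from h import *
def plan(x,y,z,yaw):
    """TCP target (m), tool-x yaw deg -> translation cm, roll deg, rows"""
    o=bot.get_obs(); p=o['eef_pos']; M=R.from_quat(o['tool_rot']).as_matrix()
    psi=np.degrees(np.arctan2(M[1,0],M[0,0])); t=M.T@(np.array([x,y,z])-p)*100
    roll=(psi-yaw+180)%360-180
    n=int(np.ceil(max(np.linalg.norm(t)/3.9,abs(roll)/7)))+2
    print('t=%.1f pos %s yaw %.1f q6 %.2f grip %.4f F %s'%(o['clock'],p.round(4),psi,o['joint_pos'][5],o['grip_width'],o['ft_force'].round(1)))
    print('->',(x,y,z,yaw),'T',t.round(1).tolist(),'roll %.1f'%roll,'rows',n)
if __name__=='__main__': plan(*map(float,sys.argv[1:5]))
E
python3 plan.py .4857 .2908 .2 49
python3 - <<'E'
from meas import *
im,c=snap('top');h=hsvof(im); m=cv2.inRange(h,np.array((50,120,60)),np.array((85,255,255)));m[:,:430]=0;m[:,510:]=0;m[:250]=0;m[300:]=0
r=cv2.minAreaRect(cv2.findNonZero(m)); bp=cv2.boxPoints(r); W=np.array([onz(c,p,.086)[:2] for p in bp.astype(float)]);print('flange corners',W.round(4).tolist(), W.mean(0))
d=drum(im,c); s,a,ed=capyaw(im,c,d[:2]); e1=ed[ed<-50];e2=ed[ed>-30];print(np.median(e1),np.median(e2))
E
```

```text
t=0.2 pos [0.2005 0.4578 0.2449] yaw 66.4 q6 1.57 grip 0.0853 F [ 0.2 -0.1 -0.2]
-> (0.4857, 0.2908, 0.2, 49.0) T [-3.8, 32.8, 4.5] roll 17.4 rows 11
flange corners [[0.5097, -0.2284], [0.5289, -0.2336], [0.5093, -0.3102], [0.4901, -0.3049]] [ 0.50949906 -0.26927069]
-80.07821848417063 -3.986047807242121
```

Emit:
{"fn": "play_rows", "kwargs": {"motion": [{"fingers":0,"translation":[-3.8,32.8,4.5],"roll":18},{"fingers":0,"translation":[-3.8,32.8,4.5],"roll":18},{"fingers":0,"translation":[-3.8,32.8,4.5],"roll":18},{"fingers":0,"translation":[-3.8,32.8,4.5],"roll":18},{"fingers":0,"translation":[-3.8,32.8,4.5],"roll":18},{"fingers":0,"translation":[-3.8,32.8,4.5],"roll":18},{"fingers":0,"translation":[-3.8,32.8,4.5],"roll":18},{"fingers":0,"translation":[-3.8,32.8,4.5],"roll":18},{"fingers":0,"translation":[-3.8,32.8,4.5],"roll":18},{"fingers":0,"translation":[-3.8,32.8,4.5],"roll":18},{"fingers":0,"translation":[-3.8,32.8,4.5],"roll":18}]}}

```text
clock: 1.22
eef_pos: [0.4856, 0.2913, 0.1999]
tool_rot: [0.912, 0.409, -0.001, -0.0]
ft_force: [-0.4, -0.4, -0.6]
grip_width: 0.0426
```

```bash
python3 plan.py .4857 .2908 .134 48
python3 - <<'E'
from h import *
im,c=snap('wrist','w1'); print(np.round(c['world_to_cam'],3).tolist(),proj(c,[.4857,.2908,.152]))
E
```

```text
t=1.2 pos [0.4856 0.2913 0.1999] yaw 48.3 q6 1.27 grip 0.0426 F [-0.4 -0.4 -0.6]
-> (0.4857, 0.2908, 0.134, 48.0) T [-0.0, 0.0, 6.6] roll 0.3 rows 4
[[0.665, 0.747, -0.001, -0.539], [0.708, -0.629, 0.322, -0.188], [0.24, -0.215, -0.947, 0.284], [0.0, 0.0, 0.0, 1.0]] [[318.17692326 285.93126728]]
```

View pics/w1.png

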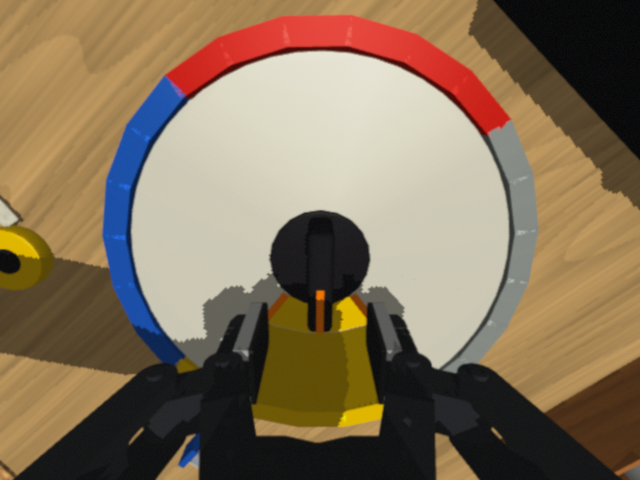

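The wrist view shows the bar centred at (319,265) and running straight along the jaw plane, so it can be gripped. Opening centre is −42°, red middle is 131.5°, so the cap turns +173.5°.

Emit:
{"fn": "play_rows", "kwargs": {"motion": [{"fingers":0,"translation":[0,0,3.5],"roll":0},{"fingers":0,"translation":[0,0,6.6],"roll":0},{"fingers":0,"translation":[0,0,6.6],"roll":0},{"fingers":1,"translation":[0,0,6.6],"roll":0},{"fingers":1,"translation":[0,0,6.6],"roll":0},{"fingers":1,"translation":[0,0,6.6],"roll":0},{"fingers":1,"translation":[0,0,6.6],"roll":0},{"fingers":1,"translation":[0,0,6.6],"roll":0},{"fingers":1,"translation":[0,0,6.6],"roll":0},{"fingers":1,"translation":[0,0,6.6],"roll":0}]}}

```text
clock: 2.1
eef_pos: [0.4862, 0.2929, 0.1367]
tool_rot: [0.912, 0.41, 0.002, -0.001]
ft_force: [-2.8, 1.3, 6.5]
grip_width: 0.0131
```

Emit:
{"fn": "play_rows", "kwargs": {"motion": [{"fingers":1,"translation":[0,0,0],"roll":-6},{"fingers":1,"translation":[0,0,0],"roll":-12},{"fingers":1,"translation":[0,0,0],"roll":-18},{"fingers":1,"translation":[0,0,0],"roll":-24},{"fingers":1,"translation":[0,0,0],"roll":-30},{"fingers":1,"translation":[0,0,0],"roll":-36},{"fingers":1,"translation":[0,0,0],"roll":-42},{"fingers":1,"translation":[0,0,0],"roll":-48},{"fingers":1,"translation":[0,0,0],"roll":-54},{"fingers":1,"translation":[0,0,0],"roll":-60},{"fingers":1,"translation":[0,0,0],"roll":-66},{"fingers":1,"translation":[0,0,0],"roll":-72},{"fingers":1,"translation":[0,0,0],"roll":-78},{"fingers":1,"translation":[0,0,0],"roll":-84},{"fingers":1,"translation":[0,0,0],"roll":-90}]}}

```text
clock: 3.35
eef_pos: [0.4862, 0.2914, 0.1366]
tool_rot: [0.354, 0.935, 0.001, 0.001]
ft_force: [-2.8, -3.9, 9.0]
grip_width: 0.0128
```

Emit:
{"fn": "play_rows", "kwargs": {"motion": [{"fingers":1,"translation":[0,0,0],"roll":-6},{"fingers":1,"translation":[0,0,0],"roll":-12},{"fingers":1,"translation":[0,0,0],"roll":-18},{"fingers":1,"translation":[0,0,0],"roll":-24},{"fingers":1,"translation":[0,0,0],"roll":-30},{"fingers":1,"translation":[0,0,0],"roll":-36},{"fingers":1,"translation":[0,0,0],"roll":-42},{"fingers":1,"translation":[0,0,0],"roll":-48},{"fingers":1,"translation":[0,0,0],"roll":-54},{"fingers":1,"translation":[0,0,0],"roll":-60},{"fingers":1,"translation":[0,0,0],"roll":-66},{"fingers":1,"translation":[0,0,0],"roll":-72},{"fingers":1,"translation":[0,0,0],"roll":-78},{"fingers":1,"translation":[0,0,0],"roll":-83.5},{"fingers":1,"translation":[0,0,0],"roll":-83.5},{"fingers":1,"translation":[0,0,0],"roll":-83.5}]}}

```text
clock: 4.68
eef_pos: [0.4876, 0.2914, 0.1367]
tool_rot: [-0.357, 0.934, -0.001, 0.002]
ft_force: [0.7, -1.9, 5.1]
grip_width: 0.0129
```

```bash
python3 plan.py .4857 .2908 .3 221
python3 - <<'E'
from meas import *
im,c=snap('top','t2'); s,a,ed=capyaw(im,c,np.array([.4857,.2908])); print(s,a,np.histogram(ed,36,(-180,180))[0])
E
```

```text
t=4.7 pos [0.4876 0.2914 0.1367] yaw -138.2 q6 -1.76 grip 0.0129 F [ 0.7 -1.9  5.1]
-> (0.4857, 0.2908, 0.3, 221.0) T [0.1, 0.0, -16.3] roll 0.8 rows 7
[nan nan] nan [  0   0   0   0   0   0   0   0   0   0   0   0   0   0   0   0   0   0
   0   0   0   0   0   0   0   0   0   0   0   0   0   0   0   0 120  23]
```

Emit:
{"fn": "play_rows", "kwargs": {"motion": [{"fingers":0,"translation":[0,0,0],"roll":0},{"fingers":0,"translation":[0,0,0],"roll":0},{"fingers":0,"translation":[0,0,0],"roll":0},{"fingers":-1,"translation":[0,0,-4],"roll":0},{"fingers":-1,"translation":[0,0,-8],"roll":0},{"fingers":-1,"translation":[0,0,-10],"roll":0},{"fingers":-1,"translation":[0,0,-10],"roll":0}]}}

```text
clock: 5.32
eef_pos: [0.4884, 0.2933, 0.2405]
tool_rot: [-0.357, 0.934, 0.001, 0.006]
ft_force: [-0.2, 0.6, 0.2]
grip_width: 0.085
```

```bash
python3 plan.py .5095 -.2693 .2 75.6
```

```text
t=5.3 pos [0.4884 0.2933 0.2405] yaw -138.1 q6 -1.76 grip 0.0850 F [-0.2  0.6  0.2]
-> (0.5095, -0.2693, 0.2, 75.6) T [36.0, -43.3, 3.7] roll 146.3 rows 23
```

Emit:
{"fn": "play_rows", "kwargs": {"motion": [{"fingers":-1,"translation":[36,-43.3,3.7],"roll":140},{"fingers":-1,"translation":[36,-43.3,3.7],"roll":140},{"fingers":-1,"translation":[36,-43.3,3.7],"roll":140},{"fingers":-1,"translation":[36,-43.3,3.7],"roll":140},{"fingers":-1,"translation":[36,-43.3,3.7],"roll":140},{"fingers":-1,"translation":[36,-43.3,3.7],"roll":140},{"fingers":-1,"translation":[36,-43.3,3.7],"roll":140},{"fingers":-1,"translation":[36,-43.3,3.7],"roll":140},{"fingers":-1,"translation":[36,-43.3,3.7],"roll":140},{"fingers":-1,"translation":[36,-43.3,3.7],"roll":140},{"fingers":-1,"translation":[36,-43.3,3.7],"roll":140},{"fingers":-1,"translation":[36,-43.3,3.7],"roll":140},{"fingers":-1,"translation":[36,-43.3,3.7],"roll":140},{"fingers":-1,"translation":[36,-43.3,3.7],"roll":140},{"fingers":-1,"translation":[36,-43.3,3.7],"roll":140},{"fingers":-1,"translation":[36,-43.3,3.7],"roll":140},{"fingers":-1,"translation":[36,-43.3,3.7],"roll":140},{"fingers":-1,"translation":[36,-43.3,3.7],"roll":140},{"fingers":-1,"translation":[36,-43.3,3.7],"roll":140},{"fingers":-1,"translation":[36,-43.3,3.7],"roll":140}]}}

```text
clock: 6.98
eef_pos: [0.5062, -0.271, 0.1963]
tool_rot: [0.757, 0.653, -0.0, -0.001]
ft_force: [0.5, -0.1, 0.2]
grip_width: 0.0855
```

```bash
python3 plan.py .5095 -.2693 .2 75.6;  python3 - <<'E'
from meas import *
im,c=snap('top'); s,a,ed=capyaw(im,c,np.array([.4857,.2908])); print(s,a,np.median(ed[abs(ed)>150]),np.median(ed[(ed>70)&(ed<120)]),np.histogram(ed,36,(-180,180))[0])
im,c=snap('wrist','w2'); h=hsvof(im); m=cv2.inRange(h,np.array((50,120,60)),np.array((85,255,255)))
n,l,st,ce=cv2.connectedComponentsWithStats(m)
print([(st[i].tolist(),ce[i].round(1).tolist()) for i in range(1,n) if st[i,4]>200])
E
```

```text
t=7.0 pos [ 0.5062 -0.271   0.1963] yaw 81.5 q6 -0.34 grip 0.0855 F [ 0.5 -0.1  0.2]
-> (0.5095, -0.2693, 0.2, 75.6) T [0.2, 0.3, -0.4] roll 5.9 rows 3
[-0.0097317   0.01493985] 123.07990228457685 168.4005532336001 94.17839860183665 [  0   0   0   0   0   0   0   0   0   0   0   0   0   0   0   0   0   0
   0   0   0   0   0   0   0   0   0 122   0   0   0   0   0   0 117  22]
[([264, 230, 114, 41, 3412], [319.6, 250.0])]
```

View pics/w2.png

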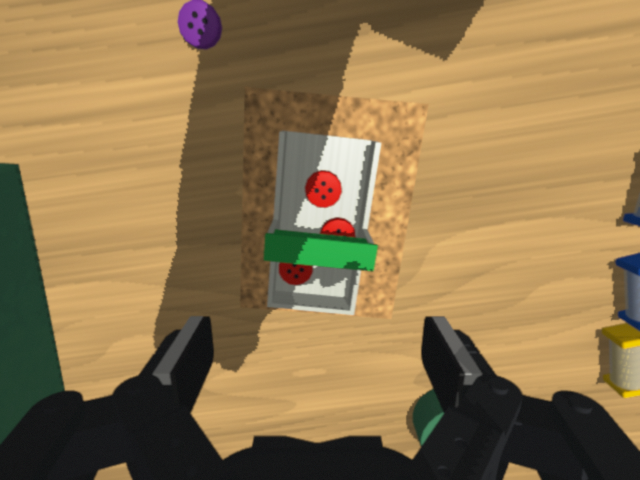

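The wrist view shows the handle flange centred at about (320,250), three red buttons in the tray, and the purple button well outside it at (200,22). The opening now reads 131.3° against a target of 131.5°.

Emit:
{"fn": "play_rows", "kwargs": {"motion": [{"fingers":-1,"translation":[0.2,0.3,3],"roll":5.9},{"fingers":-1,"translation":[0.2,0.3,6],"roll":5.9},{"fingers":-1,"translation":[0.2,0.3,6],"roll":5.9},{"fingers":-1,"translation":[0.2,0.3,6],"roll":5.9}]}}

```text
clock: 7.42
eef_pos: [0.5081, -0.2686, 0.1354]
tool_rot: [0.788, 0.616, -0.001, -0.003]
ft_force: [0.7, -0.9, 0.7]
grip_width: 0.0853
```

```bash
python3 - <<'E'
from meas import *
im,c=snap('wrist','w3'); h=hsvof(im); m=cv2.inRange(h,np.array((50,120,60)),np.array((85,255,255)));m[300:]=0
m=cv2.morphologyEx(m,cv2.MORPH_OPEN,np.ones((3,3)))
n,l,st,ce=cv2.connectedComponentsWithStats(m); i=1+np.argmax(st[1:,4]); print(st[i],ce[i])
pts=cv2.findNonZero((l==i).astype(np.uint8))[:,0].astype(float)
W=np.array([onz(c,p,.088)[:2] for p in pts]); r=cv2.minAreaRect((W*1000).astype(np.float32)); print(r,cv2.boxPoints(r).round(1).tolist())
E
python3 plan.py .5095 -.2693 .061 75.6
```

```text
[ 243  261  147   39 5288] [315.73506051 281.07829047]
((504.2205810546875, -268.9594421386719), (76.9729232788086, 21.778919219970703), 76.0798110961914) [[484.3999938964844, -303.70001220703125], [505.5, -308.8999938964844], [524.0, -234.1999969482422], [502.8999938964844, -229.0]]
t=7.5 pos [ 0.5095 -0.2694  0.1374] yaw 76.0 q6 -0.24 grip 0.0858 F [0.5 0.8 0.6]
-> (0.5095, -0.2693, 0.061, 75.6) T [0.0, 0.0, 7.6] roll 0.4 rows 4
```

Emit:
{"fn": "play_rows", "kwargs": {"motion": [{"fingers":-1,"translation":[0,-0.1,2.5],"roll":0.4},{"fingers":-1,"translation":[0,-0.1,4],"roll":0.4},{"fingers":-1,"translation":[0,-0.1,5],"roll":0.4},{"fingers":-1,"translation":[0,-0.1,6],"roll":0.4},{"fingers":-1,"translation":[0,-0.1,6],"roll":0.4},{"fingers":-1,"translation":[0,-0.1,6],"roll":0.4}]}}

```text
clock: 7.97
eef_pos: [0.5091, -0.2695, 0.0779]
tool_rot: [0.79, 0.613, 0.0, 0.0]
ft_force: [0.5, 0.4, 0.2]
grip_width: 0.0856
```

Emit:
{"fn": "play_rows", "kwargs": {"motion": [{"fingers":-1,"translation":[0,0,0.8],"roll":0},{"fingers":-1,"translation":[0,0,1.6],"roll":0},{"fingers":-1,"translation":[0,0,1.6],"roll":0},{"fingers":1,"translation":[0,0,1.6],"roll":0},{"fingers":1,"translation":[0,0,1.6],"roll":0},{"fingers":1,"translation":[0,0,1.6],"roll":0},{"fingers":1,"translation":[0,0,1.6],"roll":0},{"fingers":1,"translation":[0,0,1.6],"roll":0}]}}

```text
clock: 8.63
eef_pos: [0.5086, -0.2692, 0.0611]
tool_rot: [0.79, 0.613, -0.0, -0.0]
ft_force: [-0.3, 0.3, -2.0]
grip_width: 0.077
```

```bash
python3 plan.py .5081 -.2693 .25 75.6
```

```text
t=8.6 pos [ 0.5086 -0.2692  0.0611] yaw 75.5 q6 -0.23 grip 0.0770 F [-0.3  0.3 -2. ]
-> (0.5081, -0.2693, 0.25, 75.6) T [-0.0, -0.1, -18.9] roll -0.1 rows 7
```

Emit:
{"fn": "play_rows", "kwargs": {"motion": [{"fingers":1,"translation":[0,0,-0.4],"roll":0},{"fingers":1,"translation":[0,0,-1.2],"roll":0},{"fingers":1,"translation":[0,0,-2.5],"roll":0},{"fingers":1,"translation":[0,0,-4],"roll":0},{"fingers":1,"translation":[0,0,-6],"roll":0},{"fingers":1,"translation":[0,0,-8],"roll":0},{"fingers":1,"translation":[0,0,-10],"roll":0},{"fingers":1,"translation":[0,0,-12],"roll":0},{"fingers":1,"translation":[0,0,-14],"roll":0},{"fingers":1,"translation":[0,0,-16],"roll":0},{"fingers":1,"translation":[0,0,-18],"roll":0},{"fingers":1,"translation":[0,0,-19.3],"roll":0},{"fingers":1,"translation":[0,0,-20],"roll":0},{"fingers":1,"translation":[0,0,-20],"roll":0},{"fingers":1,"translation":[0,0,-20],"roll":0}]}}

```text
clock: 9.88
eef_pos: [0.5087, -0.2693, 0.2614]
tool_rot: [0.79, 0.613, 0.0, 0.0]
ft_force: [-0.6, 0.0, -2.1]
grip_width: 0.0775
```

```bash
python3 plan.py .2779 .4108 .26 240
python3 - <<'E'
from h import *
s,c=snap('side','s3'); u,v=proj(c,[.508,-.27,.22])[0].astype(int); print(u,v)
t,_=snap('top'); cv2.imwrite('pics/s3c.png',np.hstack([cv2.resize(s[max(0,v-130):v+110,max(0,u-100):u+140],(400,400)),cv2.resize(t[180:380,380:580],(400,400))]))
E
```

```text
t=9.9 pos [ 0.5087 -0.2693  0.2614] yaw 75.5 q6 -0.23 grip 0.0775 F [-0.6  0.  -2.1]
-> (0.2779, 0.4108, 0.26, 240.0) T [60.1, -39.3, 0.1] roll -164.5 rows 26
402 285
```

View pics/s3c.png

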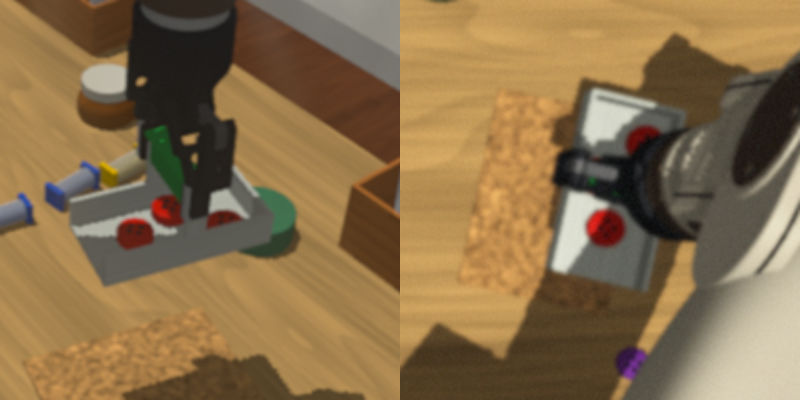

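The side crop shows the tray hanging level with all three buttons in it, and the wrist force has changed by about 2 N. Now I carry it slowly to a point outside the drum on the red side.

Emit:
{"fn": "play_rows", "kwargs": {"motion": [{"fingers":1,"translation":[0.3,-0.2,0],"roll":-1},{"fingers":1,"translation":[0.9,-0.6,0],"roll":-3},{"fingers":1,"translation":[1.8,-1.2,0],"roll":-5},{"fingers":1,"translation":[3.2,-2.1,0],"roll":-9},{"fingers":1,"translation":[4.8,-3.1,0],"roll":-13},{"fingers":1,"translation":[6.6,-4.3,0],"roll":-18},{"fingers":1,"translation":[8.4,-5.5,0],"roll":-23},{"fingers":1,"translation":[10.2,-6.7,0],"roll":-28},{"fingers":1,"translation":[12,-7.9,0],"roll":-33},{"fingers":1,"translation":[13.8,-9,0],"roll":-38},{"fingers":1,"translation":[15.6,-10.2,0],"roll":-43},{"fingers":1,"translation":[17.4,-11.4,0],"roll":-48},{"fingers":1,"translation":[19.2,-12.6,0],"roll":-53},{"fingers":1,"translation":[21,-13.8,0],"roll":-58},{"fingers":1,"translation":[22.8,-14.9,0],"roll":-63},{"fingers":1,"translation":[24.6,-16.1,0],"roll":-68},{"fingers":1,"translation":[26.4,-17.3,0],"roll":-73},{"fingers":1,"translation":[28.2,-18.5,0],"roll":-78},{"fingers":1,"translation":[29.4,-19.3,0],"roll":-81},{"fingers":1,"translation":[30,-19.7,0],"roll":-82}]}}

```text
clock: 11.65
eef_pos: [0.3913, 0.072, 0.261]
tool_rot: [0.192, 0.981, 0.0, -0.001]
ft_force: [-0.6, 0.2, -2.5]
grip_width: 0.0772
```

```bash
python3 plan.py .2779 .4108 .26 240
python3 - <<'E'
from h import *
im,c=snap('top')
for uv in((60,415),(60,440),(60,470),(0,415)): print(uv,onz(c,uv,0).round(3),onz(c,uv,.1).round(3))
E
```

```text
t=11.7 pos [0.3913 0.072  0.261 ] yaw 157.8 q6 -1.00 grip 0.0772 F [-0.6  0.2 -2.5]
-> (0.2779, 0.4108, 0.26, 240.0) T [23.3, 27.1, 0.1] roll -82.2 rows 14
(60, 415) [0.243 0.536 0.   ] [0.264 0.49  0.1  ]
(60, 440) [0.193 0.536 0.   ] [0.218 0.49  0.1  ]
(60, 470) [0.134 0.536 0.   ] [0.163 0.49  0.1  ]
(0, 415) [0.243 0.662 0.   ] [0.264 0.605 0.1  ]
```

Emit:
{"fn": "play_rows", "kwargs": {"motion": [{"fingers":1,"translation":[0.2,0.3,0],"roll":-1},{"fingers":1,"translation":[0.7,0.8,0],"roll":-3},{"fingers":1,"translation":[1.4,1.6,0],"roll":-5},{"fingers":1,"translation":[2.4,2.8,0],"roll":-9},{"fingers":1,"translation":[3.7,4.3,0],"roll":-13},{"fingers":1,"translation":[5.1,6,0],"roll":-18},{"fingers":1,"translation":[6.5,7.6,0],"roll":-23},{"fingers":1,"translation":[7.9,9.2,0],"roll":-28},{"fingers":1,"translation":[9.3,10.8,0],"roll":-33},{"fingers":1,"translation":[10.7,12.5,0],"roll":-38},{"fingers":1,"translation":[12.1,14.1,0],"roll":-43},{"fingers":1,"translation":[13.5,15.7,0],"roll":-48},{"fingers":1,"translation":[14.9,17.3,0],"roll":-53},{"fingers":1,"translation":[16.3,19,0],"roll":-58},{"fingers":1,"translation":[17.7,20.6,0],"roll":-63},{"fingers":1,"translation":[19.1,22.2,0],"roll":-68},{"fingers":1,"translation":[20.5,23.8,0],"roll":-73},{"fingers":1,"translation":[21.9,25.5,0],"roll":-78},{"fingers":1,"translation":[22.8,26.6,0],"roll":-81},{"fingers":1,"translation":[23.3,27.1,0],"roll":-82.2}]}}

```text
clock: 13.37
eef_pos: [0.2809, 0.4113, 0.2608]
tool_rot: [-0.499, 0.866, 0.0, -0.0]
ft_force: [0.7, -0.9, -2.4]
grip_width: 0.0772
```

```bash
python3 plan.py .2779 .4108 .153 240;python3 plan.py .3047 .3953 .153 240
python3 - <<'E'
from h import *
s,c=snap('side','s4');t,ct=snap('top','t4')
u,v=proj(ct,[.30,.40,.2])[0].astype(int); u0,v0=max(0,u-110),min(max(0,v-110),260);print(u,v,u0,v0)
p,q=proj(c,[.30,.40,.2])[0].astype(int); p0,q0=max(0,p-100),max(0,q-100);print(p,q,p0,q0)
cv2.imwrite('pics/c4.png',np.hstack([cv2.resize(s[q0:q0+220,p0:p0+220],(400,400)),cv2.resize(t[v0:v0+220,u0:u0+220],(400,400))]))
E
```

```text
t=13.4 pos [0.2809 0.4113 0.2608] yaw -120.1 q6 -1.65 grip 0.0772 F [ 0.7 -0.9 -2.4]
-> (0.2779, 0.4108, 0.153, 240.0) T [0.2, 0.2, 10.8] roll -0.1 rows 5
t=13.4 pos [0.2809 0.4113 0.2608] yaw -120.1 q6 -1.65 grip 0.0772 F [ 0.7 -0.9 -2.4]
-> (0.3047, 0.3953, 0.153, 240.0) T [0.2, -2.9, 10.8] roll -0.1 rows 5
85 405 0 260
107 152 7 52
```

View pics/c4.png

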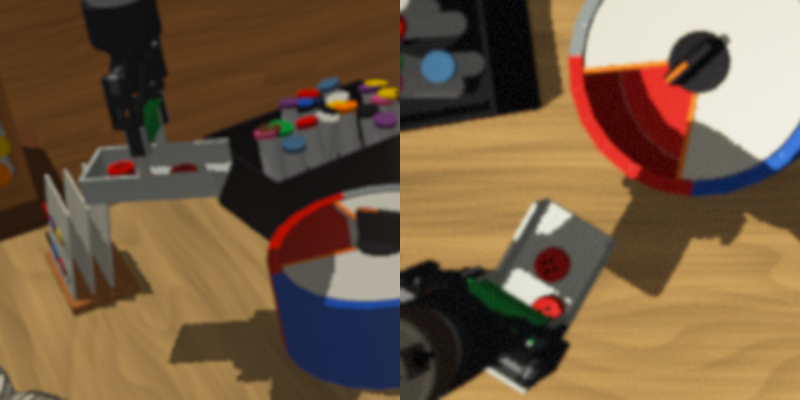

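The tray is level, all three buttons are in it, and the opening is over red. Tool rotation is limited to roll, so I'll use the outside of the drum wall as a stop. I push the lip against it so the tray pivots in the jaws, with the wall holding the buttons back, then lift it over the rim.

Emit:
{"fn": "play_rows", "kwargs": {"motion": [{"fingers":1,"translation":[0,-0.4,0],"roll":0},{"fingers":1,"translation":[0.1,-1.2,0],"roll":0},{"fingers":1,"translation":[0.2,-2,0.4],"roll":0},{"fingers":1,"translation":[0.2,-2.4,1.5],"roll":0},{"fingers":1,"translation":[0.2,-2.4,3],"roll":0},{"fingers":1,"translation":[0.2,-2.4,5],"roll":0},{"fingers":1,"translation":[0.2,-2.4,7],"roll":0},{"fingers":1,"translation":[0.2,-2.4,9],"roll":0},{"fingers":1,"translation":[0.2,-2.4,10.5],"roll":0},{"fingers":1,"translation":[0.2,-2.4,11.2],"roll":0},{"fingers":1,"translation":[0.2,-2.4,11.3],"roll":0},{"fingers":1,"translation":[0.2,-2.4,11.3],"roll":0}]}}

```text
clock: 14.47
eef_pos: [0.3013, 0.3953, 0.1484]
tool_rot: [-0.498, 0.867, -0.0, -0.0]
ft_force: [-0.1, 0.2, -2.7]
grip_width: 0.077
```

Emit:
{"fn": "play_rows", "kwargs": {"motion": [{"fingers":1,"translation":[0,-0.3,0],"roll":0},{"fingers":1,"translation":[0,-0.6,0],"roll":0},{"fingers":1,"translation":[0,-0.9,-0.3],"roll":0},{"fingers":1,"translation":[0,-1.2,-0.6],"roll":0},{"fingers":1,"translation":[0,-1.5,-0.9],"roll":0},{"fingers":1,"translation":[0,-1.8,-1.2],"roll":0},{"fingers":1,"translation":[0,-1.8,-1.2],"roll":0}]}}

```text
clock: 15.05
eef_pos: [0.3156, 0.3875, 0.1612]
tool_rot: [-0.498, 0.867, 0.002, -0.0]
ft_force: [-6.1, 2.4, -1.6]
grip_width: 0.0768
```

```bash
python3 plan.py .3375 .3763 .178 240
python3 - <<'E'
from h import *
s,c=snap('side','s5');t,ct=snap('top','t5')
u0,v0=0,260
p,q=proj(c,[.35,.37,.13])[0].astype(int); p0,q0=max(0,p-80),max(0,q-80);print(p,q,p0,q0)
cv2.imwrite('pics/c5.png',np.hstack([cv2.resize(s[q0:q0+140,p0:p0+140],(400,400),interpolation=3),cv2.resize(t[v0:v0+180,u0:u0+180],(400,400),interpolation=3)]))
E
```

```text
t=15.1 pos [0.3156 0.3875 0.1612] yaw -120.2 q6 -1.73 grip 0.0768 F [-6.1  2.4 -1.6]
-> (0.3375, 0.3763, 0.178, 240.0) T [-0.1, -2.5, -1.7] roll -0.2 rows 3
141 180 61 100
```

View pics/c5.png

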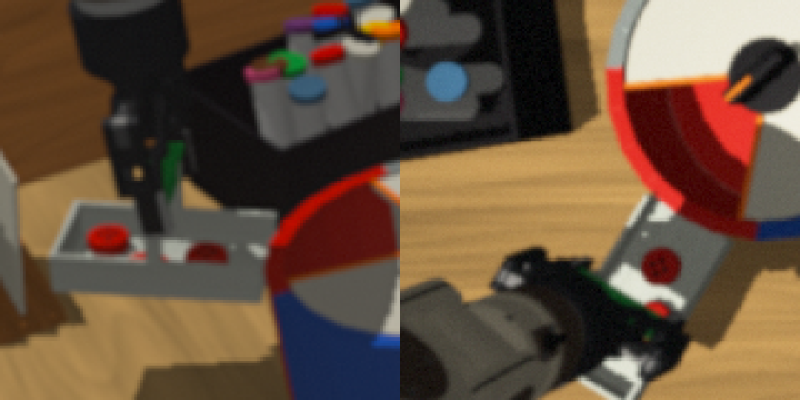

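It works: 6.5 N of push has tilted the tray to roughly 10°, and the buttons haven't moved. I keep pushing to about 28°.

Emit:
{"fn": "play_rows", "kwargs": {"motion": [{"fingers":1,"translation":[0,-0.4,-0.4],"roll":0},{"fingers":1,"translation":[0,-0.8,-0.7],"roll":0},{"fingers":1,"translation":[0,-1.2,-1],"roll":0},{"fingers":1,"translation":[0,-1.6,-1.3],"roll":0},{"fingers":1,"translation":[0,-2,-1.5],"roll":0},{"fingers":1,"translation":[0,-2.4,-1.7],"roll":0},{"fingers":1,"translation":[0,-2.6,-1.7],"roll":0},{"fingers":1,"translation":[0,-2.6,-1.7],"roll":0}]}}

```text
clock: 15.82
eef_pos: [0.3388, 0.3742, 0.1781]
tool_rot: [-0.498, 0.867, 0.001, 0.0]
ft_force: [-6.0, 3.5, 1.5]
grip_width: 0.0768
```

```bash
python3 plan.py .3375 .3763 .178 240
python3 - <<'E'
from h import *
s,c=snap('side','s6');t,ct=snap('top','t6')
u0,v0=0,260;p0,q0=61,100
cv2.imwrite('pics/c6.png',np.hstack([cv2.resize(s[q0:q0+140,p0:p0+140],(400,400),interpolation=3),cv2.resize(t[v0:v0+180,u0:u0+180],(400,400),interpolation=3)]))
E
```

```text
t=15.8 pos [0.3388 0.3742 0.1781] yaw -120.2 q6 -1.78 grip 0.0768 F [-6.   3.5  1.5]
-> (0.3375, 0.3763, 0.178, 240.0) T [-0.1, 0.2, 0.0] roll -0.2 rows 3
```

View pics/c6.png

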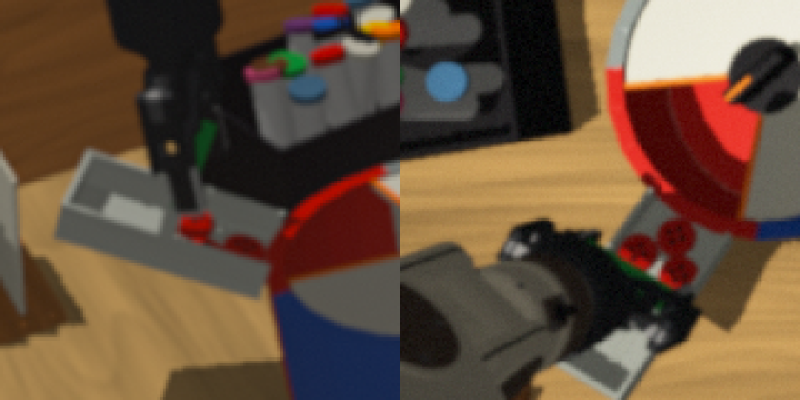

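Tilted to about 28°, and all three red buttons have slid toward the lip with the wall stopping them. I ease the lip up near the rim and let the buttons settle.

Emit:
{"fn": "play_rows", "kwargs": {"motion": [{"fingers":1,"translation":[0,0,0],"roll":0},{"fingers":1,"translation":[0,0,0],"roll":0},{"fingers":1,"translation":[0,0,0],"roll":0},{"fingers":1,"translation":[0,0,0],"roll":0},{"fingers":1,"translation":[0,0,-0.2],"roll":0},{"fingers":1,"translation":[0,0,-0.4],"roll":0},{"fingers":1,"translation":[0,0,-0.6],"roll":0},{"fingers":1,"translation":[0,0,-0.7],"roll":0},{"fingers":1,"translation":[0,0,-0.7],"roll":0}]}}

```text
clock: 16.67
eef_pos: [0.3386, 0.3738, 0.1845]
tool_rot: [-0.498, 0.867, 0.0, -0.0]
ft_force: [-5.2, 3.0, -3.0]
grip_width: 0.0771
```

```bash
python3 plan.py .3375 .3763 .178 240
python3 - <<'E'
from h import *
s,c=snap('side','s7');t,ct=snap('top','t7')
u0,v0=70,320;p0,q0=100,120
cv2.imwrite('pics/c7.png',np.hstack([cv2.resize(s[q0:q0+100,p0:p0+100],(400,400),interpolation=3),cv2.resize(t[v0:v0+100,u0:u0+100],(400,400),interpolation=3)]))
print(proj(ct,[.4857-.866*.134,.2908+.5*.134,.105]),proj(c,[.4857-.866*.134,.2908+.5*.134,.105]))
E
```

```text
t=16.7 pos [0.3386 0.3738 0.1845] yaw -120.3 q6 -1.78 grip 0.0771 F [-5.2  3.  -3. ]
-> (0.3375, 0.3763, 0.178, 240.0) T [-0.2, 0.2, 0.7] roll -0.3 rows 3
[[129.53419345 357.22917371]] [[154.56950339 189.98588734]]
```

View pics/c7.png

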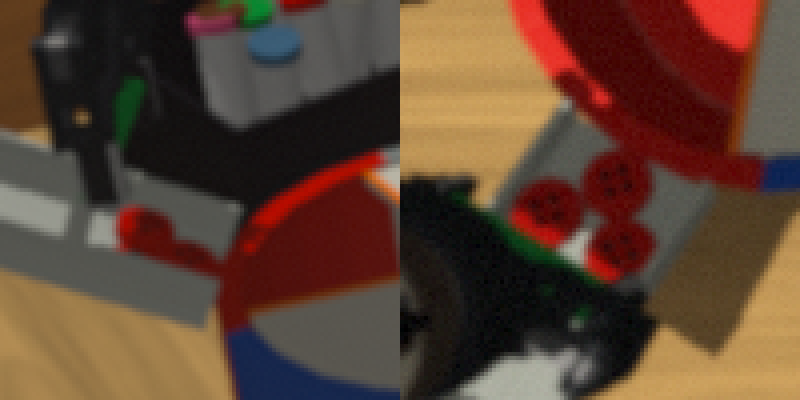

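All three buttons rest against the drum wall. Now the quick hop over the rim.

Emit:
{"fn": "play_rows", "kwargs": {"motion": [{"fingers":1,"translation":[0,0.3,-1.9],"roll":0},{"fingers":1,"translation":[-2,-3.6,-1.9],"roll":0},{"fingers":1,"translation":[-2.2,-4.1,-1.9],"roll":0},{"fingers":1,"translation":[-2.2,-4.1,-1.9],"roll":0},{"fingers":1,"translation":[-2.2,-4.1,-1.9],"roll":0},{"fingers":1,"translation":[-2.2,-4.1,-1.9],"roll":0},{"fingers":1,"translation":[-2.2,-4.1,-1.9],"roll":0},{"fingers":1,"translation":[-2.2,-4.1,-1.9],"roll":0},{"fingers":1,"translation":[-2.2,-4.1,-1.9],"roll":0},{"fingers":1,"translation":[-2.2,-4.1,-1.9],"roll":0},{"fingers":1,"translation":[-2.2,-4.1,-1.9],"roll":0},{"fingers":1,"translation":[-2.2,-4.1,-1.9],"roll":0}]}}

```text
clock: 17.77
eef_pos: [0.3851, 0.3722, 0.2034]
tool_rot: [-0.498, 0.867, -0.0, 0.0]
ft_force: [0.2, 0.0, -2.3]
grip_width: 0.0769
```

```bash
python3 plan.py .37 .37 .204 240
python3 - <<'E'
from h import *
s,c=snap('side','s8');t,ct=snap('top','t8')
u0,v0=70,260;p0,q0=100,100
cv2.imwrite('pics/c8.png',np.hstack([cv2.resize(s[q0:q0+140,p0:p0+140],(400,400),interpolation=3),cv2.resize(t[v0:v0+140,u0:u0+140],(400,400),interpolation=3)]))
E
```

```text
t=17.8 pos [0.3851 0.3722 0.2034] yaw -120.2 q6 -1.85 grip 0.0769 F [ 0.2  0.  -2.3]
-> (0.37, 0.37, 0.204, 240.0) T [1.0, 1.2, -0.1] roll -0.2 rows 3
```

View pics/c8.png

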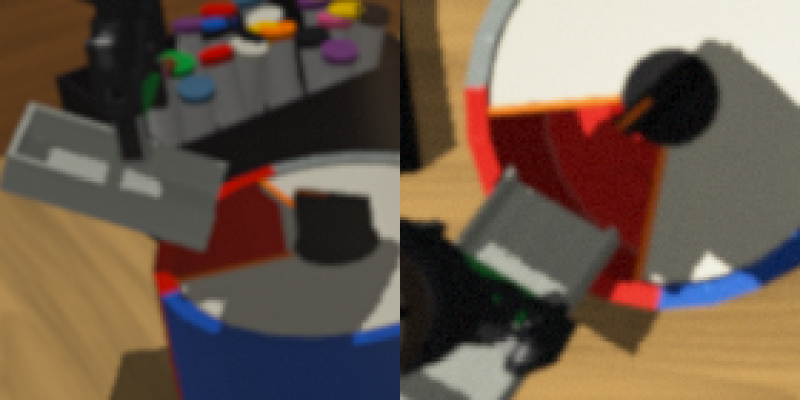

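The tray is empty and the buttons have gone down into the red bay. I back off and return the tray to the mat.

Emit:
{"fn": "play_rows", "kwargs": {"motion": [{"fingers":1,"translation":[0,0.5,-2],"roll":0},{"fingers":1,"translation":[0,1,-5],"roll":0},{"fingers":1,"translation":[0,1,-8],"roll":0},{"fingers":1,"translation":[0,1,-10],"roll":0},{"fingers":1,"translation":[0,1,-10],"roll":0}]}}

```text
clock: 18.28
eef_pos: [0.3782, 0.3789, 0.3086]
tool_rot: [-0.498, 0.867, 0.001, 0.005]
ft_force: [-0.1, 0.4, -1.0]
grip_width: 0.0768
```

```bash
python3 plan.py .505 -.266 .2 75.5
python3 - <<'E'
from h import *
import cv2
t,ct=snap('top','t9')
hs=cv2.cvtColor(t,cv2.COLOR_BGR2HSV)
E
```

```text
t=18.3 pos [0.3782 0.3789 0.3086] yaw -120.2 q6 -1.83 grip 0.0768 F [-0.1  0.4 -1. ]
-> (0.505, -0.266, 0.2, 75.5) T [49.4, -43.4, 10.5] roll 164.3 rows 26
```

Emit:
{"fn": "play_rows", "kwargs": {"motion": [{"fingers":1,"translation":[2,-2,0],"roll":6},{"fingers":1,"translation":[4,-4,0],"roll":12},{"fingers":1,"translation":[6,-6,0],"roll":18},{"fingers":1,"translation":[8,-8,0],"roll":24},{"fingers":1,"translation":[11,-10,0],"roll":30},{"fingers":1,"translation":[13,-12,0],"roll":36},{"fingers":1,"translation":[15,-14,0],"roll":42},{"fingers":1,"translation":[18,-16,0],"roll":48},{"fingers":1,"translation":[20,-18,0],"roll":54},{"fingers":1,"translation":[23,-20,0],"roll":60},{"fingers":1,"translation":[25,-22,0],"roll":66},{"fingers":1,"translation":[28,-24,0],"roll":72},{"fingers":1,"translation":[30,-26,0],"roll":78},{"fingers":1,"translation":[32,-28,0],"roll":84},{"fingers":1,"translation":[34,-30,0],"roll":90},{"fingers":1,"translation":[36,-32,0],"roll":96},{"fingers":1,"translation":[38,-34,0],"roll":102},{"fingers":1,"translation":[40,-35,0],"roll":108},{"fingers":1,"translation":[42,-37,0],"roll":114},{"fingers":1,"translation":[44,-39,0],"roll":120}]}}

```text
clock: 20.0
eef_pos: [0.4909, -0.2003, 0.3011]
tool_rot: [0.504, 0.864, -0.0, -0.002]
ft_force: [0.5, 0.6, -2.3]
grip_width: 0.0771
```

```bash
python3 plan.py .505 -.266 .2 75.5
```

```text
t=20.0 pos [ 0.4909 -0.2003  0.3011] yaw 119.4 q6 -0.90 grip 0.0771 F [ 0.5  0.6 -2.3]
-> (0.505, -0.266, 0.2, 75.5) T [-6.4, -2.0, 10.1] roll 43.9 rows 9
```

Emit:
{"fn": "play_rows", "kwargs": {"motion": [{"fingers":1,"translation":[-2,-0.6,1],"roll":6},{"fingers":1,"translation":[-4,-1.2,3],"roll":13},{"fingers":1,"translation":[-5.5,-1.8,5],"roll":20},{"fingers":1,"translation":[-6.4,-2,7],"roll":27},{"fingers":1,"translation":[-6.4,-2,9],"roll":33},{"fingers":1,"translation":[-6.4,-2,10],"roll":39},{"fingers":1,"translation":[-6.4,-2,11],"roll":43.9},{"fingers":1,"translation":[-6.4,-2,13],"roll":43.9},{"fingers":1,"translation":[-6.4,-2,15],"roll":43.9},{"fingers":1,"translation":[-6.4,-2,17],"roll":43.9},{"fingers":1,"translation":[-6.4,-2,18.5],"roll":43.9},{"fingers":1,"translation":[-6.4,-2,19.5],"roll":43.9},{"fingers":1,"translation":[-6.4,-2,20.5],"roll":43.9},{"fingers":1,"translation":[-6.4,-2,21.5],"roll":43.9},{"fingers":1,"translation":[-6.4,-2,21.5],"roll":43.9}]}}

```text
clock: 21.25
eef_pos: [0.5049, -0.2642, 0.0858]
tool_rot: [0.789, 0.615, -0.001, -0.002]
ft_force: [-0.8, 0.2, -3.2]
grip_width: 0.077
```

Emit:
{"fn": "play_rows", "kwargs": {"motion": [{"fingers":1,"translation":[0,0,0.7],"roll":0},{"fingers":1,"translation":[0,0,1.3],"roll":0},{"fingers":1,"translation":[0,0,1.9],"roll":0},{"fingers":1,"translation":[0,0,2.3],"roll":0},{"fingers":1,"translation":[0,0,2.4],"roll":0},{"fingers":1,"translation":[0,0,2.4],"roll":0}]}}

```text
clock: 21.75
eef_pos: [0.519, -0.2691, 0.0748]
tool_rot: [0.788, 0.615, 0.008, 0.013]
ft_force: [10.7, 1.2, 24.3]
grip_width: 0.0769
```

```bash
python3 plan.py .505 -.266 .061 75.5
python3 - <<'E'
from h import *
s,c=snap('side','s10');t,ct=snap('top','t10')
cv2.imwrite('pics/c10.png',np.hstack([cv2.resize(s[300:450,310:460],(400,400),interpolation=3),cv2.resize(t[230:370,90:230],(400,400),interpolation=3)]))
E
```

```text
t=21.8 pos [ 0.519  -0.2691  0.0748] yaw 75.9 q6 -0.23 grip 0.0769 F [10.7  1.2 24.3]
-> (0.505, -0.266, 0.061, 75.5) T [-0.0, -1.5, 1.3] roll 0.4 rows 3
```

View pics/c10.png

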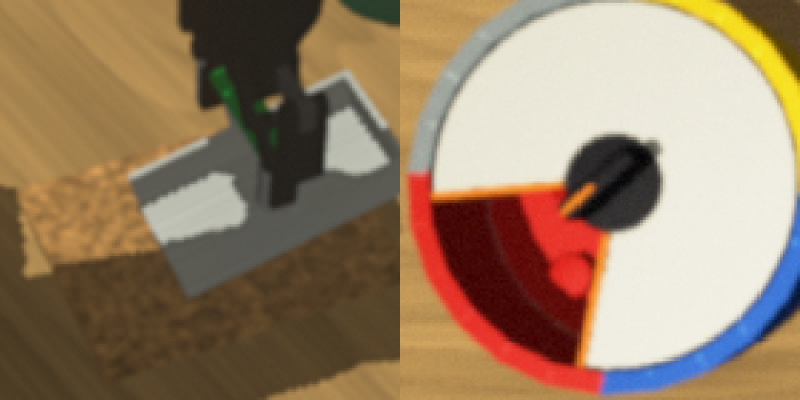

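The tray is still tilted about 18° with its lip on the mat, and at least one button is visible in the red bay at crop (570,275). I ease off, shift 3 cm back and let the tray drop flat.

Emit:
{"fn": "play_rows", "kwargs": {"motion": [{"fingers":1,"translation":[0,0,-1.2],"roll":0},{"fingers":1,"translation":[0,0,-2.5],"roll":0},{"fingers":1,"translation":[0,-1.5,-2.5],"roll":0},{"fingers":1,"translation":[0,-2.8,-2.2],"roll":0},{"fingers":1,"translation":[0,-2.8,-2.0],"roll":0},{"fingers":1,"translation":[0,-2.8,-1.9],"roll":0},{"fingers":-1,"translation":[0,-2.8,-1.9],"roll":0},{"fingers":-1,"translation":[0,-2.8,-1.9],"roll":0},{"fingers":-1,"translation":[0,-2.8,-1.9],"roll":0},{"fingers":-1,"translation":[0,-2.8,-1.9],"roll":0},{"fingers":-1,"translation":[0,-2.8,-1.9],"roll":0},{"fingers":-1,"translation":[0,-2.8,-1.9],"roll":0}]}}

```text
clock: 22.85
eef_pos: [0.4794, -0.2581, 0.0834]
tool_rot: [0.789, 0.615, 0.0, 0.0]
ft_force: [0.3, -0.1, -0.7]
grip_width: 0.0856
```

Emit:
{"fn": "play_rows", "kwargs": {"motion": [{"fingers":-1,"translation":[0,0,-1],"roll":0},{"fingers":-1,"translation":[0,0,-4],"roll":0},{"fingers":-1,"translation":[0,0,-8],"roll":0},{"fingers":-1,"translation":[0,0,-12],"roll":0},{"fingers":-1,"translation":[0,0,-15],"roll":0},{"fingers":-1,"translation":[0,0,-15],"roll":0}]}}

```text
clock: 23.35
eef_pos: [0.4825, -0.2598, 0.242]
tool_rot: [0.789, 0.615, 0.003, 0.007]
ft_force: [0.9, -0.3, 0.7]
grip_width: 0.0853
```

```bash
python3 plan.py .4857 .2908 .24 221
python3 - <<'E'
from meas import *
s,c=snap('side','s11')
h=hsvof(s); m=cv2.inRange(h,np.array((50,120,60)),np.array((85,255,255)));m[:300]=0;m[:,:330]=0;m[:,470:]=0
n,l,st,ce=cv2.connectedComponentsWithStats(m);i=1+np.argmax(st[1:,4]);print(st[i],ce[i]);print('handle~',onz(c,ce[i],.082))
cv2.imwrite('pics/c11.png',cv2.resize(s[300:460,300:480],None,fx=3,fy=3,interpolation=3))
E
```

```text
t=23.4 pos [ 0.4825 -0.2598  0.242 ] yaw 75.8 q6 -0.25 grip 0.0853 F [ 0.9 -0.3  0.7]
-> (0.4857, 0.2908, 0.24, 221.0) T [53.5, -13.1, -0.2] roll -145.2 rows 23
[375 336  30  42 550] [388.76909091 355.78181818]
handle~ [ 0.49555716 -0.26677062  0.082     ]
```

View pics/c11.png

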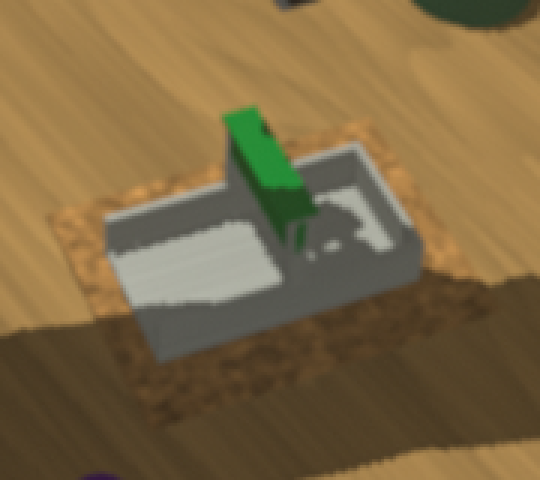

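The tray stands upright and empty on the mat, centred at (0.496,−0.267), about 8 mm from the mat's middle. Next I go back to the cap with the red bay in the wrist camera's view.

```bash
python3 plan.py .4857 .2908 .22 41.3
```

```text
t=23.4 pos [ 0.4814 -0.2593  0.2387] yaw 75.8 q6 -0.25 grip 0.0855 F [ 0.3 -0.8 -0.6]
-> (0.4857, 0.2908, 0.22, 41.3) T [53.4, -13.1, 1.6] roll 34.5 rows 17
```

Emit:
{"fn": "play_rows", "kwargs": {"motion": [{"fingers":0,"translation":[53.4,-13.1,1.6],"roll":34.5},{"fingers":0,"translation":[53.4,-13.1,1.6],"roll":34.5},{"fingers":0,"translation":[53.4,-13.1,1.6],"roll":34.5},{"fingers":0,"translation":[53.4,-13.1,1.6],"roll":34.5},{"fingers":0,"translation":[53.4,-13.1,1.6],"roll":34.5},{"fingers":0,"translation":[53.4,-13.1,1.6],"roll":34.5},{"fingers":0,"translation":[53.4,-13.1,1.6],"roll":34.5},{"fingers":0,"translation":[53.4,-13.1,1.6],"roll":34.5},{"fingers":0,"translation":[53.4,-13.1,1.6],"roll":34.5},{"fingers":0,"translation":[53.4,-13.1,1.6],"roll":34.5},{"fingers":0,"translation":[53.4,-13.1,1.6],"roll":34.5},{"fingers":0,"translation":[53.4,-13.1,1.6],"roll":34.5},{"fingers":0,"translation":[53.4,-13.1,1.6],"roll":34.5},{"fingers":0,"translation":[53.4,-13.1,1.6],"roll":34.5},{"fingers":0,"translation":[53.4,-13.1,1.6],"roll":34.5},{"fingers":0,"translation":[53.4,-13.1,1.6],"roll":34.5},{"fingers":0,"translation":[53.4,-13.1,1.6],"roll":34.5}]}}

```text
clock: 24.82
eef_pos: [0.482, 0.2912, 0.2164]
tool_rot: [0.936, 0.353, -0.001, 0.0]
ft_force: [-0.2, -0.9, -0.5]
grip_width: 0.0429
```

```bash
python3 plan.py .4857 .2908 .136 41.3
python3 - <<'E'
from h import *
im,c=snap('wrist','w12'); g=cv2.LUT(im,(255*(np.arange(256)/255.)**.55).astype(np.uint8))[0:320,80:560]
cv2.imwrite('pics/w12b.png',g)
E
```

```text
t=24.8 pos [0.482  0.2912 0.2164] yaw 41.4 q6 1.39 grip 0.0429 F [-0.2 -0.9 -0.5]
-> (0.4857, 0.2908, 0.136, 41.3) T [0.3, 0.3, 8.0] roll 0.1 rows 5
```

View pics/w12b.png

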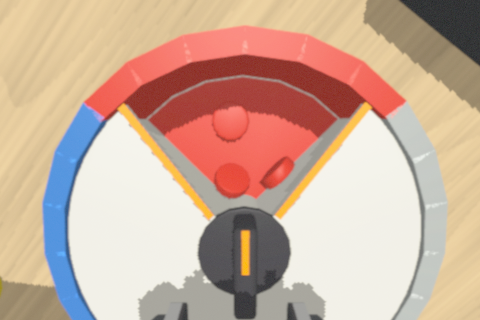

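All three buttons are in the red bay, at crop (230,122), (232,180) and (277,172). Now I turn the cap +90° to blue.

Emit:
{"fn": "play_rows", "kwargs": {"motion": [{"fingers":0,"translation":[0.2,0.3,4],"roll":0},{"fingers":0,"translation":[0.2,0.3,7.8],"roll":0},{"fingers":0,"translation":[0.2,0.3,7.8],"roll":0},{"fingers":1,"translation":[0.2,0.3,7.8],"roll":0},{"fingers":1,"translation":[0.2,0.3,7.8],"roll":0},{"fingers":1,"translation":[0.2,0.3,7.8],"roll":0},{"fingers":1,"translation":[0.2,0.3,7.8],"roll":0},{"fingers":1,"translation":[0.2,0.3,7.8],"roll":0},{"fingers":1,"translation":[0.2,0.3,7.8],"roll":0}]}}

```text
clock: 25.62
eef_pos: [0.4879, 0.2911, 0.1419]
tool_rot: [0.936, 0.353, 0.002, 0.0]
ft_force: [1.9, -2.2, 6.5]
grip_width: 0.0128
```

Emit:
{"fn": "play_rows", "kwargs": {"motion": [{"fingers":1,"translation":[0,0,0],"roll":-6},{"fingers":1,"translation":[0,0,0],"roll":-12},{"fingers":1,"translation":[0,0,0],"roll":-18},{"fingers":1,"translation":[0,0,0],"roll":-24},{"fingers":1,"translation":[0,0,0],"roll":-30},{"fingers":1,"translation":[0,0,0],"roll":-36},{"fingers":1,"translation":[0,0,0],"roll":-42},{"fingers":1,"translation":[0,0,0],"roll":-48},{"fingers":1,"translation":[0,0,0],"roll":-54},{"fingers":1,"translation":[0,0,0],"roll":-60},{"fingers":1,"translation":[0,0,0],"roll":-66},{"fingers":1,"translation":[0,0,0],"roll":-72},{"fingers":1,"translation":[0,0,0],"roll":-78},{"fingers":1,"translation":[0,0,0],"roll":-84},{"fingers":1,"translation":[0,0,0],"roll":-90.2},{"fingers":1,"translation":[0,0,0],"roll":-90.2},{"fingers":1,"translation":[0,0,0],"roll":-90.2}]}}

```text
clock: 27.03
eef_pos: [0.488, 0.2931, 0.1419]
tool_rot: [0.411, 0.912, 0.003, 0.001]
ft_force: [2.0, 3.4, 5.0]
grip_width: 0.0128
```

Emit:
{"fn": "play_rows", "kwargs": {"motion": [{"fingers":0,"translation":[0,0,0],"roll":0},{"fingers":0,"translation":[0,0,0],"roll":0},{"fingers":0,"translation":[0,0,0],"roll":0},{"fingers":0,"translation":[0,0,-4],"roll":0},{"fingers":0,"translation":[0,0,-8],"roll":0},{"fingers":0,"translation":[0,0,-10],"roll":0},{"fingers":0,"translation":[0,0,-10],"roll":0}]}}

```text
clock: 27.62
eef_pos: [0.4882, 0.292, 0.2449]
tool_rot: [0.411, 0.912, 0.004, 0.003]
ft_force: [0.2, -0.4, 0.1]
grip_width: 0.0429
```

```bash
cat > scene.py <<'E'
from meas import *
def tubes(im,c):
    h=hsvof(im);m=cv2.inRange(h,np.array((105,130,50)),np.array((125,255,255)));m[:150]=0;m[400:]=0;m[:,:245]=0;m[:,440:]=0
    n,l,st,ce=cv2.connectedComponentsWithStats(m)
    P=[onz(c,ce[i],.024)[:2] for i in range(1,n) if st[i,4]>=12]
    used=set();out=[]
    for i in range(len(P)):
        for j in range(i+1,len(P)):
            d=np.linalg.norm(P[i]-P[j])
            if .048<d<.068: out.append(((P[i]+P[j])/2,d,np.degrees(np.arctan2(*(P[i]-P[j])[::-1]))))
    return P,out
if __name__=='__main__':
    im,c=snap('top')
    P,o=tubes(im,c); print(np.round(P,3).tolist()); 
    for t in o: print('tube',t[0].round(4),'len %.4f yaw %.1f'%t[1:])
    s,a,ed=capyaw(im,c,np.array([.4857,.2908])); print('stripe',a,'edges hist',[(int(k*10-180),int(v)) for k,v in enumerate(np.histogram(ed,36,(-180,180))[0]) if v], 'ang',[round(float(np.median(ed[(ed>=b-12)&(ed<b+12)])),1) for b in (-175,175,-100,95,5,80) if ((ed>=b-12)&(ed<b+12)).sum()>20])
E
python3 scene.py; python3 plan.py .5197 .0171 .1 81
```

```text
[[0.645, 0.018], [0.587, 0.011], [0.548, 0.012], [0.491, 0.023]]
tube [0.616  0.0147] len 0.0575 yaw 7.2
tube [0.5196 0.0176] len 0.0583 yaw -10.5
stripe -140.4568144592316 edges hist [(-180, 107), (-110, 10), (-100, 21)] ang [-176.6, -99.6]
t=27.7 pos [0.4873 0.2914 0.242 ] yaw 131.5 q6 -0.19 grip 0.0426 F [-0.2 -0.2  0.1]
-> (0.5197, 0.0171, 0.1, 81.0) T [-22.7, -15.8, 14.1] roll 50.5 rows 10
```

The opening is at −138.1°, equal to 221.9° against a target of 221.5°. There are two blue tubes on the table. Going for the nearer one.

Emit:
{"fn": "play_rows", "kwargs": {"motion": [{"fingers":-0.3,"translation":[-22.7,-15.8,12],"roll":51.2},{"fingers":-0.3,"translation":[-22.7,-15.8,12],"roll":51.2},{"fingers":-0.3,"translation":[-22.7,-15.8,12],"roll":51.2},{"fingers":-0.3,"translation":[-22.7,-15.8,12],"roll":51.2},{"fingers":-0.3,"translation":[-22.7,-15.8,12],"roll":51.2},{"fingers":-0.3,"translation":[-22.7,-15.8,12],"roll":51.2},{"fingers":-0.3,"translation":[-22.7,-15.8,12],"roll":51.2},{"fingers":-0.3,"translation":[-22.7,-15.8,12],"roll":51.2},{"fingers":-0.3,"translation":[-22.7,-15.8,12],"roll":51.2},{"fingers":-0.3,"translation":[-22.7,-15.8,12],"roll":51.2},{"fingers":-0.3,"translation":[-22.7,-15.8,12],"roll":51.2},{"fingers":-0.3,"translation":[-22.7,-15.8,12],"roll":51.2}]}}

```text
clock: 28.67
eef_pos: [0.5187, 0.0178, 0.1198]
tool_rot: [0.763, 0.646, 0.0, 0.0]
ft_force: [-0.3, -0.1, 0.3]
grip_width: 0.0552
```

```bash
python3 plan.py .5196 .0174 .026 80.3
python3 - <<'E'
from meas import *
im,c=snap('wrist','w13'); h=hsvof(im);m=cv2.inRange(h,np.array((105,130,50)),np.array((125,255,255)))
n,l,st,ce=cv2.connectedComponentsWithStats(m)
for i in range(1,n):
    if st[i,4]>80: print(st[i].tolist(),onz(c,ce[i],.02)[:2].round(4))
E
```

```text
t=28.7 pos [0.5187 0.0178 0.1198] yaw 80.5 q6 0.20 grip 0.0552 F [-0.3 -0.1  0.3]
-> (0.5196, 0.0174, 0.026, 80.3) T [-0.0, 0.1, 9.4] roll 0.2 rows 5
[520, 0, 120, 170, 15754] [0.4465 0.1863]
[297, 201, 44, 20, 775] [0.4909 0.0224]
[301, 288, 39, 15, 404] [0.5515 0.0137]
[308, 322, 37, 34, 947] [0.5855 0.012 ]
[331, 394, 36, 25, 337] [0.6505 0.0199]
```

Emit:
{"fn": "play_rows", "kwargs": {"motion": [{"fingers":-0.3,"translation":[0,0.1,3.5],"roll":-0.5},{"fingers":-0.3,"translation":[0,0.1,7],"roll":-0.5},{"fingers":-0.3,"translation":[0,0.1,9.3],"roll":-0.5},{"fingers":-0.3,"translation":[0,0.1,9.3],"roll":-0.5},{"fingers":1,"translation":[0,0.1,9.3],"roll":-0.5},{"fingers":1,"translation":[0,0.1,9.3],"roll":-0.5},{"fingers":1,"translation":[0,0.1,9.3],"roll":-0.5},{"fingers":1,"translation":[0,0.1,9.3],"roll":-0.5},{"fingers":1,"translation":[0,0.1,9.3],"roll":-0.5},{"fingers":1,"translation":[0,0.1,9.3],"roll":-0.5},{"fingers":1,"translation":[0,0.1,7],"roll":-0.5},{"fingers":1,"translation":[0,0.1,3],"roll":-0.5},{"fingers":1,"translation":[0,0.1,-1],"roll":-0.5},{"fingers":1,"translation":[0,0.1,-5],"roll":-0.5},{"fingers":1,"translation":[0,0.1,-9],"roll":-0.5},{"fingers":1,"translation":[0,0.1,-10],"roll":-0.5},{"fingers":1,"translation":[0,0.1,-10],"roll":-0.5}]}}

```text
clock: 30.13
eef_pos: [0.5223, 0.016, 0.2248]
tool_rot: [0.761, 0.648, 0.004, 0.004]
ft_force: [-0.3, -0.0, -0.7]
grip_width: 0.0231
```

```bash
python3 plan.py .4273 .2391 .21 41.5; python3 plan.py .4273 .2391 .21 221.5
```

```text
t=30.1 pos [0.5223 0.016  0.2248] yaw 80.8 q6 0.19 grip 0.0231 F [-0.3 -0.  -0.7]
-> (0.4273, 0.2391, 0.21, 41.5) T [20.5, -13.0, 1.4] roll 39.3 rows 9
t=30.1 pos [0.5223 0.016  0.2248] yaw 80.8 q6 0.19 grip 0.0231 F [-0.3 -0.  -0.7]
-> (0.4273, 0.2391, 0.21, 221.5) T [20.5, -13.0, 1.4] roll -140.7 rows 23
```

The tube is held at a width of 23 mm. I carry it over the blue opening, lying tangentially.

Emit:
{"fn": "play_rows", "kwargs": {"motion": [{"fingers":1,"translation":[20.6,-13.2,0],"roll":39.3},{"fingers":1,"translation":[20.6,-13.2,0],"roll":39.3},{"fingers":1,"translation":[20.6,-13.2,0],"roll":39.3},{"fingers":1,"translation":[20.6,-13.2,0],"roll":39.3},{"fingers":1,"translation":[20.6,-13.2,0],"roll":39.3},{"fingers":1,"translation":[20.6,-13.2,0],"roll":39.3},{"fingers":1,"translation":[20.6,-13.2,0],"roll":39.3},{"fingers":1,"translation":[20.6,-13.2,0],"roll":39.3},{"fingers":1,"translation":[20.6,-13.2,0],"roll":39.3},{"fingers":1,"translation":[20.6,-13.2,0],"roll":39.3}]}}

```text
clock: 30.97
eef_pos: [0.4214, 0.2397, 0.2181]
tool_rot: [0.935, 0.355, -0.001, 0.0]
ft_force: [0.0, -0.1, -0.8]
grip_width: 0.0227
```

```bash
python3 plan.py .4258 .2378 .117 41.5
python3 - <<'E'
from meas import *
im,c=snap('wrist'); h=hsvof(im);m=cv2.inRange(h,np.array((105,130,50)),np.array((125,255,255)))
n,l,st,ce=cv2.connectedComponentsWithStats(m)
for i in range(1,n):
    if st[i,4]>80: print(st[i].tolist(),ce[i].round(0),onz(c,ce[i],.215)[:2].round(4))
E
```

```text
t=31.0 pos [0.4214 0.2397 0.2181] yaw 41.6 q6 1.36 grip 0.0227 F [ 0.  -0.1 -0.8]
-> (0.4258, 0.2378, 0.117, 41.5) T [0.2, 0.4, 10.1] roll 0.1 rows 5
[244, 107, 143, 207, 15002] [302. 219.] [0.3848 0.2711]
[286, 370, 63, 26, 978] [317. 387.] [0.4393 0.2183]
```

Emit:
{"fn": "play_rows", "kwargs": {"motion": [{"fingers":1,"translation":[0.2,0.4,3],"roll":0},{"fingers":1,"translation":[0.2,0.4,6],"roll":0},{"fingers":1,"translation":[0.2,0.4,8],"roll":0},{"fingers":1,"translation":[0.2,0.4,9],"roll":0},{"fingers":1,"translation":[0.2,0.4,10.1],"roll":0},{"fingers":1,"translation":[0.2,0.4,10.1],"roll":0},{"fingers":0.2,"translation":[0.2,0.4,10.1],"roll":0},{"fingers":0.2,"translation":[0.2,0.4,10.1],"roll":0},{"fingers":0.2,"translation":[0.2,0.4,10.1],"roll":0},{"fingers":0.2,"translation":[0.2,0.4,7],"roll":0},{"fingers":0.2,"translation":[0.2,0.4,3],"roll":0},{"fingers":0.2,"translation":[0.2,0.4,-1],"roll":0},{"fingers":0.2,"translation":[0.2,0.4,-2],"roll":0},{"fingers":0.2,"translation":[0.2,0.4,-2],"roll":0}]}}

```text
clock: 32.18
eef_pos: [0.4286, 0.2402, 0.2446]
tool_rot: [0.935, 0.355, 0.005, -0.001]
ft_force: [0.4, 1.2, 0.5]
grip_width: 0.0343
```

```bash
python3 scene.py; python3 plan.py .616 .0147 .12 97.2
```

```text
[[0.645, 0.019], [0.588, 0.011]]
tube [0.6161 0.0148] len 0.0574 yaw 7.8
stripe -141.14082097238904 edges hist [(-110, 6), (-100, 37)] ang [-99.0]
t=32.2 pos [0.4274 0.2395 0.2419] yaw 41.6 q6 1.36 grip 0.0337 F [ 0.8  0.5 -0.6]
-> (0.616, 0.0147, 0.12, 97.2) T [-0.9, 29.3, 12.2] roll -55.6 rows 11
```

Emit:
{"fn": "play_rows", "kwargs": {"motion": [{"fingers":-0.3,"translation":[-0.9,29.3,10],"roll":-55.8},{"fingers":-0.3,"translation":[-0.9,29.3,10],"roll":-55.8},{"fingers":-0.3,"translation":[-0.9,29.3,10],"roll":-55.8},{"fingers":-0.3,"translation":[-0.9,29.3,10],"roll":-55.8},{"fingers":-0.3,"translation":[-0.9,29.3,10],"roll":-55.8},{"fingers":-0.3,"translation":[-0.9,29.3,10],"roll":-55.8},{"fingers":-0.3,"translation":[-0.9,29.3,10],"roll":-55.8},{"fingers":-0.3,"translation":[-0.9,29.3,10],"roll":-55.8},{"fingers":-0.3,"translation":[-0.9,29.3,10],"roll":-55.8},{"fingers":-0.3,"translation":[-0.9,29.3,10],"roll":-55.8},{"fingers":-0.3,"translation":[-0.9,29.3,10],"roll":-55.8},{"fingers":-0.3,"translation":[-0.9,29.3,10],"roll":-55.8}]}}

```text
clock: 33.23
eef_pos: [0.6127, 0.0146, 0.1391]
tool_rot: [0.66, 0.751, -0.0, -0.0]
ft_force: [-0.2, 0.3, 0.3]
grip_width: 0.0559
```

```bash
python3 plan.py .6165 .0148 .025 97.5
python3 - <<'E'
from meas import *
im,c=snap('wrist','w15'); h=hsvof(im);m=cv2.inRange(h,np.array((105,130,50)),np.array((125,255,255)))
n,l,st,ce=cv2.connectedComponentsWithStats(m)
for i in range(1,n):
    if st[i,4]>80: print(st[i].tolist(),onz(c,ce[i],.02)[:2].round(4))
E
python3 scene.py
```

```text
t=33.2 pos [0.6127 0.0146 0.1391] yaw 97.4 q6 -0.11 grip 0.0559 F [-0.2  0.3  0.3]
-> (0.6165, 0.0148, 0.025, 97.5) T [-0.0, 0.4, 11.4] roll -0.1 rows 5
[563, 0, 77, 66, 3338] [0.4602 0.1659]
[299, 201, 39, 17, 641] [0.5876 0.0113]
[302, 281, 36, 14, 326] [0.6481 0.0199]
[]
stripe -142.12337956241768 edges hist [(-180, 113), (-110, 16), (-100, 28)] ang [-176.6, -99.7]
```

Emit:
{"fn": "play_rows", "kwargs": {"motion": [{"fingers":-0.3,"translation":[0,0.2,3.5],"roll":-0.3},{"fingers":-0.3,"translation":[0,0.2,7],"roll":-0.3},{"fingers":-0.3,"translation":[0,0.2,10],"roll":-0.3},{"fingers":-0.3,"translation":[0,0.2,11.4],"roll":-0.3},{"fingers":-0.3,"translation":[0,0.2,11.4],"roll":-0.3},{"fingers":1,"translation":[0,0.2,11.4],"roll":-0.3},{"fingers":1,"translation":[0,0.2,11.4],"roll":-0.3},{"fingers":1,"translation":[0,0.2,11.4],"roll":-0.3},{"fingers":1,"translation":[0,0.2,11.4],"roll":-0.3},{"fingers":1,"translation":[0,0.2,11.4],"roll":-0.3},{"fingers":1,"translation":[0,0.2,11.4],"roll":-0.3},{"fingers":1,"translation":[0,0.2,9],"roll":-0.3},{"fingers":1,"translation":[0,0.2,5],"roll":-0.3},{"fingers":1,"translation":[0,0.2,1],"roll":-0.3},{"fingers":1,"translation":[0,0.2,-3],"roll":-0.3},{"fingers":1,"translation":[0,0.2,-7],"roll":-0.3},{"fingers":1,"translation":[0,0.2,-8],"roll":-0.3},{"fingers":1,"translation":[0,0.2,-8],"roll":-0.3}]}}

```text
clock: 34.83
eef_pos: [0.6184, 0.0137, 0.2255]
tool_rot: [0.658, 0.753, 0.004, 0.004]
ft_force: [-0.0, 0.7, 0.2]
grip_width: 0.0229
```

```bash
python3 plan.py .4303 .2418 .22 41.5; python3 scene.py
```

```text
t=34.8 pos [0.6184 0.0137 0.2255] yaw 97.6 q6 -0.11 grip 0.0229 F [-0.   0.7  0.2]
-> (0.4303, 0.2418, 0.22, 41.5) T [25.1, -15.6, 0.3] roll 56.1 rows 11
[]
stripe -142.12337956241768 edges hist [(-180, 116), (-110, 15), (-100, 32)] ang [-176.6, -99.6]
```

Emit:
{"fn": "play_rows", "kwargs": {"motion": [{"fingers":1,"translation":[25.1,-15.6,0],"roll":56.1},{"fingers":1,"translation":[25.1,-15.6,0],"roll":56.1},{"fingers":1,"translation":[25.1,-15.6,0],"roll":56.1},{"fingers":1,"translation":[25.1,-15.6,0],"roll":56.1},{"fingers":1,"translation":[25.1,-15.6,0],"roll":56.1},{"fingers":1,"translation":[25.1,-15.6,0],"roll":56.1},{"fingers":1,"translation":[25.1,-15.6,0],"roll":56.1},{"fingers":1,"translation":[25.1,-15.6,0],"roll":56.1},{"fingers":1,"translation":[25.1,-15.6,0],"roll":56.1},{"fingers":1,"translation":[25.1,-15.6,0],"roll":56.1},{"fingers":1,"translation":[25.1,-15.6,0],"roll":56.1},{"fingers":1,"translation":[25.1,-15.6,0],"roll":56.1},{"fingers":1,"translation":[25.1,-15.6,0],"roll":56.1}]}}

```text
clock: 35.97
eef_pos: [0.4277, 0.2409, 0.2185]
tool_rot: [0.935, 0.354, -0.001, 0.0]
ft_force: [-0.2, 1.2, 0.6]
grip_width: 0.0227
```

```bash
python3 plan.py .4303 .2418 .117 41.5
python3 - <<'E'
from meas import *
im,c=snap('wrist','w16'); h=hsvof(im);m=cv2.inRange(h,np.array((105,130,50)),np.array((125,255,255)))
n,l,st,ce=cv2.connectedComponentsWithStats(m)
for i in range(1,n):
    if st[i,4]>80: print(st[i].tolist(),ce[i].round(0))
E
```

```text
t=36.0 pos [0.4277 0.2409 0.2185] yaw 41.5 q6 1.36 grip 0.0227 F [-0.2  1.2  0.6]
-> (0.4303, 0.2418, 0.117, 41.5) T [0.3, 0.1, 10.1] roll -0.0 rows 5
[235, 102, 146, 215, 14902] [292. 222.]
[285, 370, 65, 30, 1044] [317. 390.]
```

Emit:
{"fn": "play_rows", "kwargs": {"motion": [{"fingers":1,"translation":[0.1,0,3],"roll":0},{"fingers":1,"translation":[0.1,0,6],"roll":0},{"fingers":1,"translation":[0.1,0,8],"roll":0},{"fingers":1,"translation":[0.1,0,9],"roll":0},{"fingers":1,"translation":[0.1,0,10.1],"roll":0},{"fingers":1,"translation":[0.1,0,10.1],"roll":0},{"fingers":0.2,"translation":[0.1,0,10.1],"roll":0},{"fingers":0.2,"translation":[0.1,0,10.1],"roll":0},{"fingers":0.2,"translation":[0.1,0,10.1],"roll":0},{"fingers":0.2,"translation":[0.1,0,7],"roll":0},{"fingers":0.2,"translation":[0.1,0,3],"roll":0},{"fingers":0.2,"translation":[0.1,0,-1],"roll":0},{"fingers":0.2,"translation":[0.1,0,-2],"roll":0},{"fingers":0.2,"translation":[0.1,0,-2],"roll":0}]}}

```text
clock: 37.18
eef_pos: [0.4309, 0.2439, 0.2447]
tool_rot: [0.935, 0.355, 0.005, -0.001]
ft_force: [-0.5, -0.2, 0.7]
grip_width: 0.0338
```

```bash
python3 plan.py .4857 .2908 .22 131.9
```

```text
t=37.2 pos [0.4309 0.2439 0.2447] yaw 41.5 q6 1.36 grip 0.0338 F [-0.5 -0.2  0.7]
-> (0.4857, 0.2908, 0.22, 131.9) T [7.2, 0.1, 2.5] roll -90.4 rows 15
```

Emit:
{"fn": "play_rows", "kwargs": {"motion": [{"fingers":0,"translation":[3,0,1],"roll":-7},{"fingers":0,"translation":[6,0,2],"roll":-14},{"fingers":0,"translation":[7.2,0.1,2.5],"roll":-21},{"fingers":0,"translation":[7.2,0.1,2.5],"roll":-28},{"fingers":0,"translation":[7.2,0.1,2.5],"roll":-35},{"fingers":0,"translation":[7.2,0.1,2.5],"roll":-42},{"fingers":0,"translation":[7.2,0.1,2.5],"roll":-49},{"fingers":0,"translation":[7.2,0.1,2.5],"roll":-56},{"fingers":0,"translation":[7.2,0.1,2.5],"roll":-63},{"fingers":0,"translation":[7.2,0.1,2.5],"roll":-70},{"fingers":0,"translation":[7.2,0.1,2.5],"roll":-77},{"fingers":0,"translation":[7.2,0.1,2.5],"roll":-84},{"fingers":0,"translation":[7.2,0.1,2.5],"roll":-90.4},{"fingers":0,"translation":[7.2,0.1,2.5],"roll":-90.4},{"fingers":0,"translation":[7.2,0.1,2.5],"roll":-90.4}]}}

```text
clock: 38.43
eef_pos: [0.4824, 0.2892, 0.2134]
tool_rot: [0.408, 0.913, -0.001, -0.0]
ft_force: [-0.3, -0.2, 0.3]
grip_width: 0.043
```

```bash
python3 plan.py .4857 .2908 .138 131.9
python3 - <<'E'
from h import *
im,c=snap('wrist','w17'); g=cv2.LUT(im,(255*(np.arange(256)/255.)**.55).astype(np.uint8))[0:320,80:560]
cv2.imwrite('pics/w17b.png',g)
E
```

```text
t=38.4 pos [0.4824 0.2892 0.2134] yaw 131.8 q6 -0.19 grip 0.0430 F [-0.3 -0.2  0.3]
-> (0.4857, 0.2908, 0.138, 131.9) T [-0.1, 0.4, 7.5] roll -0.1 rows 4
```

View pics/w17b.png

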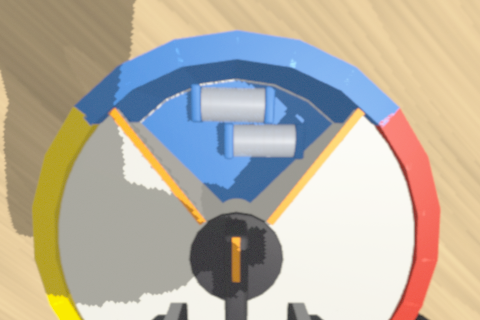

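Both blue tubes lie in the blue bay at crop (233,104) and (262,140). Now I grip the bar and turn the cap −180.4° to grey.

Emit:
{"fn": "play_rows", "kwargs": {"motion": [{"fingers":0,"translation":[-0.1,0.2,4],"roll":0},{"fingers":0,"translation":[-0.1,0.2,7.6],"roll":0},{"fingers":0,"translation":[-0.1,0.2,7.6],"roll":0},{"fingers":1,"translation":[-0.1,0.2,7.6],"roll":0},{"fingers":1,"translation":[-0.1,0.2,7.6],"roll":0},{"fingers":1,"translation":[-0.1,0.2,7.6],"roll":0},{"fingers":1,"translation":[-0.1,0.2,7.6],"roll":0},{"fingers":1,"translation":[-0.1,0.2,7.6],"roll":0},{"fingers":1,"translation":[-0.1,0.2,7.6],"roll":0}]}}

```text
clock: 39.23
eef_pos: [0.4858, 0.2911, 0.1405]
tool_rot: [0.407, 0.913, 0.002, 0.001]
ft_force: [-3.0, 2.4, 5.5]
grip_width: 0.0129
```

Emit:
{"fn": "play_rows", "kwargs": {"motion": [{"fingers":1,"translation":[0,0,0],"roll":6},{"fingers":1,"translation":[0,0,0],"roll":12},{"fingers":1,"translation":[0,0,0],"roll":18},{"fingers":1,"translation":[0,0,0],"roll":24},{"fingers":1,"translation":[0,0,0],"roll":30},{"fingers":1,"translation":[0,0,0],"roll":36},{"fingers":1,"translation":[0,0,0],"roll":42},{"fingers":1,"translation":[0,0,0],"roll":48},{"fingers":1,"translation":[0,0,0],"roll":54},{"fingers":1,"translation":[0,0,0],"roll":60},{"fingers":1,"translation":[0,0,0],"roll":66},{"fingers":1,"translation":[0,0,0],"roll":72},{"fingers":1,"translation":[0,0,0],"roll":78},{"fingers":1,"translation":[0,0,0],"roll":84},{"fingers":1,"translation":[0,0,0],"roll":90}]}}

```text
clock: 40.48
eef_pos: [0.4859, 0.2932, 0.1405]
tool_rot: [0.934, 0.357, 0.003, -0.003]
ft_force: [-1.9, 8.4, 4.7]
grip_width: 0.0127
```

Emit:
{"fn": "play_rows", "kwargs": {"motion": [{"fingers":1,"translation":[0,0,0],"roll":6},{"fingers":1,"translation":[0,0,0],"roll":12},{"fingers":1,"translation":[0,0,0],"roll":18},{"fingers":1,"translation":[0,0,0],"roll":24},{"fingers":1,"translation":[0,0,0],"roll":30},{"fingers":1,"translation":[0,0,0],"roll":36},{"fingers":1,"translation":[0,0,0],"roll":42},{"fingers":1,"translation":[0,0,0],"roll":48},{"fingers":1,"translation":[0,0,0],"roll":54},{"fingers":1,"translation":[0,0,0],"roll":60},{"fingers":1,"translation":[0,0,0],"roll":66},{"fingers":1,"translation":[0,0,0],"roll":72},{"fingers":1,"translation":[0,0,0],"roll":78},{"fingers":1,"translation":[0,0,0],"roll":84},{"fingers":1,"translation":[0,0,0],"roll":90.4},{"fingers":1,"translation":[0,0,0],"roll":90.4},{"fingers":1,"translation":[0,0,0],"roll":90.4}]}}

```text
clock: 41.9
eef_pos: [0.4881, 0.2932, 0.1405]
tool_rot: [0.912, -0.41, 0.002, -0.005]
ft_force: [3.5, 7.6, 0.2]
grip_width: 0.0132
```

Emit:
{"fn": "play_rows", "kwargs": {"motion": [{"fingers":0,"translation":[0,0,0],"roll":0},{"fingers":0,"translation":[0,0,0],"roll":0},{"fingers":0,"translation":[0,0,0],"roll":0},{"fingers":0,"translation":[0,0,-4],"roll":0},{"fingers":0,"translation":[0,0,-8],"roll":0},{"fingers":0,"translation":[0,0,-12],"roll":0},{"fingers":0,"translation":[0,0,-12],"roll":0},{"fingers":0,"translation":[0,0,-12],"roll":0}]}}

```text
clock: 42.57
eef_pos: [0.4866, 0.2905, 0.2617]
tool_rot: [0.912, -0.411, 0.002, -0.003]
ft_force: [0.1, -0.0, -0.0]
grip_width: 0.0428
```

```bash
python3 scene.py; python3 plan.py .25 .40 .28 66
python3 - <<'E'
from meas import *
im,c=snap('top'); d=drum(im,c); print(d, rimyaw(im,c,d[:2]))
h=hsvof(im);o=cv2.inRange(h,np.array((6,150,120)),np.array((17,255,255))); vs,us=np.nonzero(o[220:370,90:250]); print(len(us))
E
```

```text
[]
stripe 0.7117150595016813 edges hist [(0, 99)] ang [4.2]
t=42.6 pos [0.4854 0.2899 0.2592] yaw -48.5 q6 2.96 grip 0.0432 F [-0.2 -0.1 -0.3]
-> (0.25, 0.4, 0.28, 66.0) T [-23.9, 10.3, -2.1] roll -114.5 rows 19
[0.47883078 0.28874753 0.11293875] [(np.float64(-180.0), 'grey'), (np.float64(-172.0), 'blue'), (np.float64(-170.0), 'grey'), (np.float64(-167.5), 'blue'), (np.float64(-166.5), 'grey'), (np.float64(-161.5), 'blue'), (np.float64(-161.0), 'grey'), (np.float64(-155.0), 'blue'), (np.float64(-154.0), 'grey'), (np.float64(-153.0), 'blue'), (np.float64(-152.0), 'grey'), (np.float64(-151.5), 'blue'), (np.float64(-150.5), 'grey'), (np.float64(-149.5), 'blue'), (np.float64(-148.5), 'grey'), (np.float64(-148.0), 'blue'), (np.float64(-147.5), 'grey'), (np.float64(-146.5), 'blue'), (np.float64(-145.5), 'grey'), (np.float64(-145.0), 'blue'), (np.float64(-91.5), 'grey'), (np.float64(-90.5), 'yel'), (np.float64(-1.0), 'grey'), (np.float64(3.0), 'yel'), (np.float64(5.5), 'grey'), (np.float64(114.5), 'red'), (np.float64(167.0), 'yel'), (np.float64(167.5), 'red'), (np.float64(171.5), 'yel'), (np.float64(172.0), 'red'), (np.float64(175.0), 'grey'), (np.float64(176.0), 'blue')]
240
```

Emit:
{"fn": "play_rows", "kwargs": {"motion": [{"fingers":0,"translation":[-16,9,-5],"roll":0},{"fingers":0,"translation":[-16,9,-5],"roll":0},{"fingers":0,"translation":[-16,9,-5],"roll":0},{"fingers":0,"translation":[-16,9,-5],"roll":0},{"fingers":0,"translation":[-23.9,10.3,-5],"roll":0},{"fingers":0,"translation":[-23.9,10.3,-5],"roll":0},{"fingers":0,"translation":[-23.9,10.3,-5],"roll":0},{"fingers":0,"translation":[-23.9,10.3,-5],"roll":0},{"fingers":0,"translation":[-23.9,10.3,-5],"roll":0},{"fingers":0,"translation":[-23.9,10.3,-5],"roll":0}]}}

```text
clock: 43.5
eef_pos: [0.3216, 0.3287, 0.3072]
tool_rot: [0.922, -0.387, -0.015, -0.005]
ft_force: [0.4, -0.1, 0.0]
grip_width: 0.0428
```

```bash
python3 scene.py
python3 - <<'E'
from meas import *
o=bot.get_obs();print(o['clock'],o['eef_pos'].round(3),o['ft_force'].round(1))
im,c=snap('top','tfinal'); h=hsvof(im); d=drum(im,c);print(d,rimyaw(im,c,np.array([.4857,.2908])))
m=cv2.inRange(h,np.array((50,120,60)),np.array((85,255,255)));m[:,:360]=0;m[:,510:]=0;m[:130]=0;m[310:]=0
n,l,st,ce=cv2.connectedComponentsWithStats(m)
for i in range(1,n):
    if st[i,4]>200: print('green',ce[i],onz(c,ce[i],.088 if ce[i][1]>230 else .035))
m=cv2.inRange(h,np.array((22,170,110)),np.array((32,255,255)));n,l,st,ce=cv2.connectedComponentsWithStats(m)
print('yellow caps',[ce[i].round(1).tolist() for i in range(1,n) if 30<st[i,4]<200 and 280<ce[i][0]<350])
E
```

```text
[]
stripe 54.62569608406594 edges hist [(0, 101), (70, 62), (80, 31)] ang [4.1, 79.5]
43.55 [0.322 0.329 0.307] [-0.7  0.1 -0.2]
[0.493935   0.29979956 0.12360386] [(np.float64(-180.0), 'blue'), (np.float64(-94.5), 'grey'), (np.float64(-93.0), 'yel'), (np.float64(-2.0), 'grey'), (np.float64(86.0), 'red'), (np.float64(177.0), 'blue')]
green [401.54980392 158.11294118] [ 0.74571689 -0.15861046  0.035     ]
green [465.57345972 282.42180095] [ 0.49818827 -0.2645453   0.088     ]
yellow caps [[315.5, 173.5], [319.2, 202.7]]
```

View pics/tfinal.png

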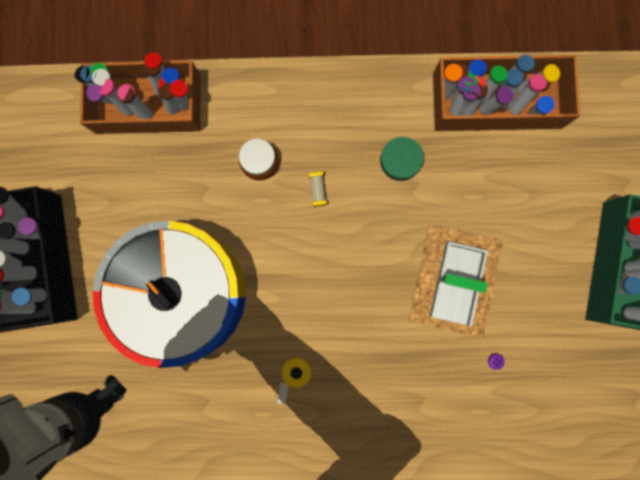

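The final picture shows the opening over grey (drum centre at (165,293)), the empty tray on the mat at (465,282), and the yellow tube, jar and tin where they were. The arm is clear of everything, so I hand in.

```bash
python3 -c "
from workcell import bot
print(bot.get_obs()['joint_pos'].round(3)); print(bot.job_done())"
```

```text
[0.776 0.143 0.044 1.473 0.033 3.141]
the job is handed in; nothing more can be done
None
```

I finished the job and handed it in at about 44 s of the 210 s allowed; the hand-in reports no verdict.

**What I did:**
- **Buttons:** I turned the cap to red. The tool can't tilt, so I pushed the tray's lip against the drum wall until the tray pivoted to about 28° in the jaws. I then hopped it over the rim, and all three red buttons slid in.
- **Tray:** I set it back down on the mat. Pressing the lip on the mat only partly levelled it, with 24 N on the wrist, so I eased off and let it drop the last bit.
- **Tubes:** I turned the cap to blue, put both blue tubes in, then turned it to grey.

**Last checks:**
- **Contents:** I saw three buttons in the red bay and two tubes in the blue bay before closing each. No blue tubes or red buttons are left on the table or in the tray.
- **Opening:** it sits at 41.8°, against 41.5° for the grey middle.
- **Tray:** it stands upright about 5–8 mm from the mat's middle.
- **Things to leave alone:** the yellow tube and tin measure the same as at the start. The jar and the purple button look unmoved in the picture.

**What disagreed:**
- **Last retreat:** the arm stopped short, with the last joint at its limit (3.141 read, against a stated 3.14) and the tool slightly tilted. It is clear of everything.
- **Final drum fit:** the circle fit was thrown off by the arm's shadow (centre about 12 mm out), so I used the earlier drum centre for the final cap angle.

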